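# Load the handset charging carrier and put it on charge

### The job

Put the three or four repaired orange handsets on charge: with the blue carrier still standing on the mat, stand every handset upright in a pocket of its own, including the one that has fallen over. Then lift the loaded carrier by its handle, set it down fully home inside the rim of the charging dock, and once it sits there press the dock's green start button. Leave the other things on the bench where they are.

Things in the scene. Friction and masses are not known exactly. Their poses are not given: they have to be found in the camera images.
- handset_a: rugged handset: orange box, black side strips, 40 thick (its x; keypad on the -x face) x 56 wide (y) x 106 high (z), 0.12 kg; starts standing on its base; may be absent (None). Origin: centre of its base; z from base to top. On top a rubber aerial stub (14 tall, 12 wide, at y +18) and a knob 7 tall. Fits a pocket either way round
- handset_b: rugged handset: orange box, black side strips, 40 thick (its x; keypad on the -x face) x 56 wide (y) x 106 high (z), 0.12 kg; starts standing on its base; may be absent (None). Origin: centre of its base; z from base to top. On top a rubber aerial stub (14 tall, 12 wide, at y +18) and a knob 7 tall. Fits a pocket either way round
- handset_c: rugged handset: orange box, black side strips, 40 thick (its x; keypad on the -x face) x 56 wide (y) x 106 high (z), 0.12 kg; starts standing on its base; may be absent (None). Origin: centre of its base; z from base to top. On top a rubber aerial stub (14 tall, 12 wide, at y +18) and a knob 7 tall. Fits a pocket either way round
- handset_d: rugged handset: orange box, black side strips, 40 thick (its x; keypad on the -x face) x 56 wide (y) x 106 high (z), 0.12 kg; starts fallen over, lying flat on its back, keypad up. Origin: centre of its base; z from base to top. On top a rubber aerial stub (14 tall, 12 wide, at y +18) and a knob 7 tall. Fits a pocket either way round
- carrier: blue carrier, loose, 172 (x) x 186 (y) x 130 high, 0.4 kg empty. Origin: centre of its underside. Floor 5 thick, walls rise to 56 above the underside. Four pockets, each 48 (x) x 64 (y) inside, 51 deep, centred at x +-58, y +-48: a handset has 4 mm to spare each side and stands 55 out of it. Handle: level bar along y over x = 0, on a post (34 wide, 7 thick) at each y end
- carrier_handle (a point): middle of the carrier's handle bar, 123 above the carrier's underside; the bar is 16 wide (x) and 14 high, top at 130, free length 172 along y
- pocket_0 (a point): centre of the floor of a carrier pocket (carrier x -58, y -48, 5 above its underside); axes as the carrier's
- pocket_1 (a point): centre of the floor of a carrier pocket (carrier x -58, y +48, 5 above its underside); axes as the carrier's
- pocket_2 (a point): centre of the floor of a carrier pocket (carrier x +58, y -48, 5 above its underside); axes as the carrier's
- pocket_3 (a point): centre of the floor of a carrier pocket (carrier x +58, y +48, 5 above its underside); axes as the carrier's
- dock: charging dock, fixed: grey plate 22 high bearing a black rim 12 high that encloses 184 (its x) x 198 (its y); the carrier fits inside with 6 mm to spare each side when its handle lies along the dock's y (either way round). White console, 75 deep and 28 high, with the green button on its -x side. Origin: centre of the plate's underside
- dock_seat (a point): centre of the plate's top face, 22 above the bench: where the centre of the carrier's underside belongs
- start_top (a point): top centre of the dock's green start button (13 mm radius, in a black housing on the white console, 150 mm to -x of the dock's centre); pressed straight down
- start (a joint): start button travel in m: 0 = out, 0.006 = fully in (about 4 N); it springs back
- solder_reel: reel of solder, 62 diameter x 50 high, among the handsets; leave alone. Origin: centre of its underside
- multimeter: yellow multimeter lying flat, 170 x 84 x 38 high; leave alone. Origin: centre of its underside
- cleaner_bottle: white cleaner bottle with red cap, 60 diameter x 130 high; leave alone. Origin: centre of its underside
- screwdriver: red-handled screwdriver, 190 long, lying flat; leave alone
- opened_handset: opened handset with a green circuit board, 110 x 58 x 16, lying flat; leave alone
Things that resemble listed ones, but are neither listed nor needed, are in the scene too. Leave any turquoise look-alike of the handset_b alone.

How it is judged:
By the outcome, as a careful person would: the job done as asked, in the order asked, and still so for the second after the job is handed in, with the robot touching nothing.
Of handset_a, handset_b, handset_c only 2 to 3 are there at a start; the rules pass over those that are not, and their reading is None.
At some moment in a run one of handset_d, carrier may be knocked a few centimetres aside while the robot is not near it.
Once in a run the grip may slacken for a moment while it holds something.
It also fails if it takes over 208 s, if anything falls off the work surface, if the arm or the gripper's body presses on something with over 40 N, if the wrist force passes 120 N, or if a joint passes its speed limit or range.

### The arm

A 6-joint arm with a two-finger parallel gripper is mounted at the origin on the work surface. World frame = base frame: x ahead of the robot, y to its left, z up, the work surface at z = 0. Lengths are in m, angles in degrees, forces in N, time in s.
With the tool pointing down it reaches from about 0.3 to 0.75 m from the base axis. Payload 8.5 kg.
Tool frame: the origin (TCP) lies midway between the tips of the shut fingers; the grasp point (between the pads) lies 19 mm behind it (env.grasp_offset is the distance from the TCP to the grasp point, in m); z points along the fingers, y is the line along which they close (so a half turn about z gives the same grasp; the last joint's range is limited). The gripper opens to 85 mm and grips with 20 to 120 N. Pads are 22 mm wide; open, the fingers measure 114 mm over their backs; the gripper's body (76 mm by 85 mm) begins 54 mm behind the grasp point. The pads swing forward as they close: fully open they stand 13 mm farther back than shut.
Start: joints at [58.138, 21.807, 74.336, -0, 83.858, -12.336], TCP at [0.184, 0.518, 0.196] pointing down, gripper open.
Joint ranges: [-178.18, 178.18], [-50.72, 133.34], [12.68, 142.11], [-81.47, 261.47], [9.98, 163.14], [-165.26, 165.26]. Speed limits (degrees/s): [136.94, 136.94, 180, 180, 180, 180].

### API

Orientations are given as a 3x3 rotation matrix whose columns are the frame's x, y, z axes.
In Python, from rig import env gives the robot as it stands.
- The arm moves only by the tool servo_tool, never from a script. Its argument "deltas" is text: rows parted by semicolons, each of 7 numbers parted by spaces: the opening, from 0 (shut) to 1 (fully open), then the shift along the tool's x, y, z in mm, then the turn, a rotation vector about the tool's x, y, z in rad. A call has 1 to 8 rows; each row shifts and turns the commanded pose from where the row before left it, along the tool's axes as they then stand; what a row does not reach is not made up. A row lasts 1/12 s, in which the tool goes at most 41.7 mm and 7.16 degrees, less where a joint would pass 70% of its speed; a pose out of reach is approached as far as the arm can. A call is refused whole if a number of a shift passes 41.7 or a number of a turn 0.125, either way. A call with a gripper value outside its range is refused whole. The fingers move at their own pace and stop on an object; "newtons" is the grip in N (left out, the last holds). Time passes only in rows, so rows that do not move let the fingers close. It gives the time, the measured TCP pose, the force, the opening and the grip force at its end, in the units of the state.
- env.observe(): the state, without advancing time (a new reading comes with each control period).
- env.get_image(name): name is "scene" or "top"; returns a dict with "img" (400x640x3 uint8, red, green, blue), "depth" (400x640 float32, m along the optical axis (not along the pixel's ray), 0 where there is no reading), "camera_matrix" (3x3 intrinsics, pixels), "D" ([k1, k2, p1, p2, k3] as OpenCV has them; the pictures are not rectified), "world_to_cam" (4x4, takes a point from world to camera coordinates). Camera axes: x right, y down, z forward; pixel columns grow to the right and rows downward; lengths in m; the calibration is good to about 2 mm. A picture is of the moment at which its call begins.
- env.close_job(): hands the job in; it is judged then, once.
Trained networks look in a picture, given as the dict that the camera call returned (one of the last four; its "shot" number tells which), for a name from the list of things; names that differ only in an ending like _2 or _b are one class to them, and where a whole thing is asked for, a point or a joint stands for the part that bears it (a point fixed in the world has none). Each returns a list of dicts, best first, with "conf" (0 to 1); they miss things now and then, are a little off and sometimes report something else, mostly with a low value. They report only what shows in the picture. A call takes as long as a camera call. They do not tell look-alikes from the thing itself.
- env.spot_in(name, picture): "bbox" ([centre column, centre row, width, height] in pixels, round what is visible of it).
- env.spot_point(name, picture): "uv" ([column, row] in pixels: a listed point, or the origin of a listed thing).
The state is a dict: "time_s": time; "q": joint angles; "qvel": joint speeds; "joint_efforts": joint torques, N m; "position": TCP position; "tool_rot": TCP orientation; "ft_force": force on the tool from outside, world axes, zero at the start; "wrist_torque": the same for the moment, N m; "grip_width": finger opening in m; "gripper_force": force on a finger pad.
Only numpy, scipy, OpenCV 4.12 (cv2) and the standard library are available. Lean on these libraries where they do the work, as an engineer would, in place of code of your own. Each camera call takes 0.05 s, during which the arm holds its last target. There are 200 camera calls.

## Working session

There is one attempt and no reset: what is moved stays moved. The work goes in short steps, Python scripts to look and compute and a tool call to move; the robot and the scene stay as the last step left them, time stands still between calls to the robot, and variables do not carry over. Pictures are saved under pics/ and viewed, at most 14 in all, crops included, and the job is handed in when it is done.

Besides the shell and the picture viewer there is one more tool, called after ">>>" as name(argument=value, ...), one argument or row to a line, values as JSON. servo_tool: Moves the arm, as the interface text tells. Its arguments: {"type":"object","properties":{"deltas":{"type":"string"},"newtons":{"type":"number"}},"required":["deltas"]}

```bash
ls; mkdir -p pics; cat > h.py <<'E'
import numpy as np,cv2
from rig import env
def shot(n): return env.get_image(n)
def save(p,f,crop=None,s=1):
    im=p["img"][:,:,::-1]
    if crop: im=im[crop[1]:crop[3],crop[0]:crop[2]]
    cv2.imwrite("pics/"+f,cv2.resize(im,None,fx=s,fy=s,interpolation=cv2.INTER_CUBIC))
def cloud(p):
    d=p["depth"];h,w=d.shape
    u,v=np.meshgrid(np.arange(w),np.arange(h))
    n=cv2.undistortPoints(np.stack([u,v],-1).reshape(-1,1,2).astype(float),p["camera_matrix"],np.array(p["D"],float)).reshape(h,w,2)
    c=np.dstack([n[...,0]*d,n[...,1]*d,d]); T=np.linalg.inv(p["world_to_cam"])
    W=c@T[:3,:3].T+T[:3,3]; W[d<=0]=np.nan
    return W
def ray(p,uv,z):
    n=cv2.undistortPoints(np.array([[uv]],float),p["camera_matrix"],np.array(p["D"],float)).ravel()
    T=np.linalg.inv(p["world_to_cam"]);r=T[:3,:3]@[n[0],n[1],1];o=T[:3,3]
    return o+r*(z-o[2])/r[2]
def proj(p,X):
    T=p["world_to_cam"];r,_=cv2.Rodrigues(T[:3,:3])
    return cv2.projectPoints(np.array(X,float).reshape(-1,1,3),r,T[:3,3],p["camera_matrix"],np.array(p["D"],float))[0].reshape(-1,2)
E
python3 - <<'E'
from h import *
s=env.observe();print(s["time_s"],s["tool_rot"],s["grip_width"],env.grasp_offset)
for n in("top","scene"):
    p=shot(n);save(p,n+"0.png")
    T=np.linalg.inv(p["world_to_cam"]);print(n,T[:3,3].round(2))
    for o in("handset_a","handset_d","carrier","dock","solder_reel"):
        print(o,[(np.round(b["bbox"]).tolist(),round(b["conf"],2)) for b in env.spot_in(o,p)])
    for o in("handset_a","carrier_handle","pocket_0","dock_seat","start_top"):
        print(o,[(np.round(b["uv"],1).tolist(),round(b["conf"],2)) for b in env.spot_point(o,p)])
E
```

```text
pics
0.0 [[-9.42487555e-01  3.34240395e-01 -7.53396372e-04]
 [ 3.34241117e-01  9.42486766e-01 -1.25378681e-03]
 [ 2.90999911e-04 -1.43349451e-03 -9.99998930e-01]] 0.08529495943524076 0.0187
top [ 0.33 -0.02  1.02]
handset_a [([316.0, 149.0, 22.0, 40.0], 0.91), ([288.0, 226.0, 27.0, 27.0], 0.85), ([394.0, 299.0, 25.0, 28.0], 0.74), ([209.0, 296.0, 28.0, 22.0], 0.72), ([326.0, 227.0, 23.0, 27.0], 0.67), ([330.0, 188.0, 22.0, 24.0], 0.59), ([236.0, 122.0, 25.0, 29.0], 0.36)]
handset_d [([316.0, 149.0, 22.0, 40.0], 0.91), ([288.0, 226.0, 27.0, 27.0], 0.85), ([394.0, 299.0, 25.0, 28.0], 0.74), ([209.0, 296.0, 28.0, 22.0], 0.72), ([326.0, 227.0, 23.0, 27.0], 0.67), ([330.0, 188.0, 22.0, 24.0], 0.59), ([236.0, 122.0, 25.0, 29.0], 0.36)]
carrier [([412.0, 201.0, 86.0, 65.0], 0.95)]
dock [([227.0, 210.0, 94.0, 114.0], 0.8), ([412.0, 200.0, 85.0, 65.0], 0.34)]
solder_reel [([414.0, 199.0, 83.0, 69.0], 0.63)]
handset_a [([315.7, 167.4], 0.95), ([325.5, 228.4], 0.88), ([215.1, 291.5], 0.82), ([329.4, 190.9], 0.81), ([288.1, 226.4], 0.8), ([389.5, 293.1], 0.63), ([420.2, 186.4], 0.48), ([223.1, 1
[... 697 characters left out ...]
), ([235.0, 178.0, 19.0, 40.0], 0.61)]
carrier [([243.0, 252.0, 84.0, 78.0], 0.57)]
dock [([402.0, 200.0, 103.0, 89.0], 0.65), ([237.0, 320.0, 42.0, 38.0], 0.19), ([245.0, 252.0, 82.0, 78.0], 0.18)]
solder_reel [([353.0, 225.0, 18.0, 29.0], 0.81), ([244.0, 252.0, 80.0, 77.0], 0.41)]
handset_a [([335.7, 208.4], 0.75), ([309.3, 214.0], 0.61), ([335.4, 248.9], 0.61), ([369.5, 153.5], 0.6), ([239.9, 190.0], 0.59)]
carrier_handle [([241.1, 229.8], 0.84), ([404.0, 203.6], 0.58)]
pocket_0 [([256.6, 235.7], 0.95), ([269.8, 265.2], 0.68), ([231.8, 276.4], 0.6), ([244.3, 254.4], 0.41)]
dock_seat [([404.3, 204.4], 0.89), ([242.0, 255.4], 0.29)]
start_top [([377.5, 163.6], 0.36), ([336.0, 207.6], 0.31)]
```

View pics/top0.png

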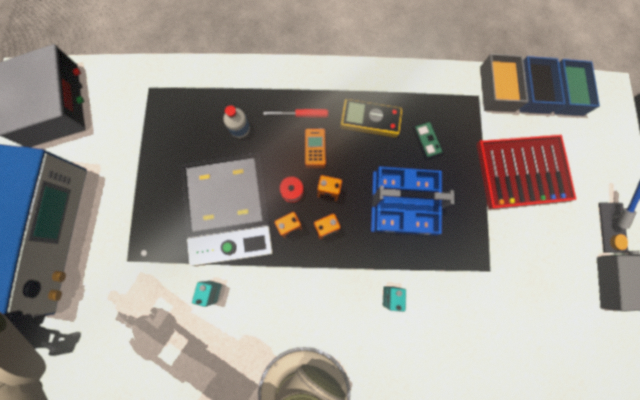

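View pics/scene0.png

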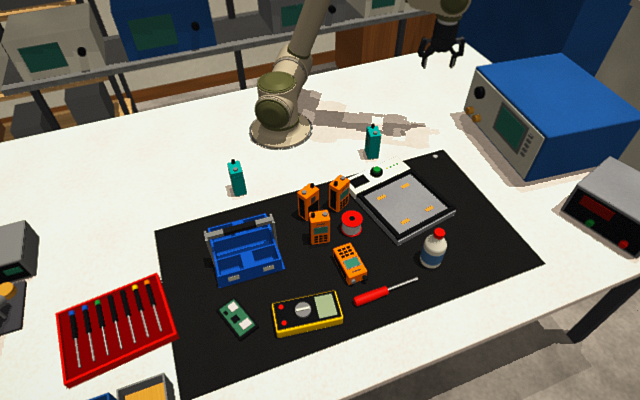

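The top view shows three standing orange handsets at (288,225), (329,187) and (327,226), a lying one at (316,149), the carrier at (408,200) and the dock at (224,195) with its button at (228,247). The turquoise ones, at (207,293) and (396,299), are look-alikes.

```bash
cat > m.py <<'E'
from h import *
def rect(P):
    (c,sz,a)=cv2.minAreaRect(P[:,:2].astype(np.float32)*1000)
    return np.round(c,1),np.round(sz,1),round(a,1)
def masks(p):
    hsv=cv2.cvtColor(p["img"],cv2.COLOR_RGB2HSV);H,S,V=hsv[...,0],hsv[...,1],hsv[...,2]
    return dict(orange=(H>7)&(H<20)&(S>150)&(V>90),blue=(H>100)&(H<125)&(S>120)&(V>50))
def blobs(p,m,W,zlo,zhi,amin=15):
    mm=m&(W[...,2]>zlo)&(W[...,2]<zhi)&(W[...,0]>0.25)&(W[...,0]<.85)&(abs(W[...,1])<.45)
    n,l,st,ce=cv2.connectedComponentsWithStats(mm.astype(np.uint8),connectivity=4)
    for i in range(1,n):
        if st[i,4]>=amin:
            P=W[l==i]; yield ce[i].round(0),st[i,4],P
E
python3 - <<'E'
from m import *
for n in("top","scene"):
    p=shot(n);W=cloud(p);M=masks(p)
    for nm,lo,hi in(("orange",.095,.112),("orange",.025,.05),("blue",.05,.064)):
        for c,a,P in blobs(p,M[nm],W,lo,hi):
            print(n,nm,lo,c,a,rect(P),"med",np.median(P,0).round(4))
p=shot("top");W=cloud(p)
for uv in((224,195),(200,175),(228,247),(205,240),(315,200),(408,195),(390,194),(290,188)): print(uv,W[uv[1],uv[0]].round(4))
# dock rim
d=W; m=(W[...,2]>.028)&(W[...,2]<.040)&(W[...,1]>.05)&(W[...,1]<.45)&(W[...,0]>.35)&(W[...,0]<.62)
for c,a,P in blobs(p,m,W,.028,.040,30): print("rim",c,a,rect(P))
save(p,"topz.png",(180,110,460,270),2.8)
p=shot("scene");save(p,"scz.png",(190,150,470,310),2.8)
E
```

```text
top orange 0.095 [330. 185.] 291 (array([541.3, -50.6]), array([55.9, 40.1]), 78.6) med [ 0.5374 -0.0511  0.1065]
top orange 0.095 [288. 224.] 301 (array([438.7,  53.8]), array([39.6, 55.1]), 28.9) med [0.4389 0.0524 0.1064]
top orange 0.095 [327. 225.] 308 (array([437.8, -46.2]), array([40.2, 55.9]), 25.2) med [ 0.4365 -0.0453  0.1066]
top orange 0.025 [315. 150.] 494 (array([664.9, -10.7]), array([106.7,  53.5]), 1.7) med [ 0.6478 -0.0112  0.0409]
top blue 0.05 [410. 179.] 552 (array([ 575.2, -268.5]), array([171.6,  58.3]), 87.7) med [ 0.5746 -0.27    0.0566]
top blue 0.05 [411. 219.] 620 (array([ 475.3, -265.8]), array([174.9,  89.7]), 89.0) med [ 0.4643 -0.2679  0.0566]
scene orange 0.095 [339. 183.] 179 (array([442.5,  51.9]), array([40.3, 56.2]), 28.0) med [0.4481 0.0509 0.1047]
scene orange 0.095 [308. 192.] 193 (array([441.1, -47.4]), array([38.8, 56.4]), 23.5) med [ 0.4457 -0.0486  0.1052]
scene orange 0.095 [319. 217.] 219 (array([543.6, -51.7]), array([55.7, 42. ]), 78.0) med [ 0.5511 -0.0521  0.1051]
scene orange 0.025 [346. 196.] 15 (array([452.7,  71.8]), array([ 2.9, 
[... 637 characters left out ...]
53.] 813 (array([ 540.9, -271.3]), array([173. , 133.9]), 87.4) med [ 0.5544 -0.2733  0.0553]
scene blue 0.05 [432. 256.] 47 (array([746. , 200.4]), array([55.4, 19.7]), 53.2) med [0.7526 0.1939 0.0558]
(224, 195) [0.5222 0.2404 0.0247]
(200, 175) [0.5786 0.3143 0.022 ]
(228, 247) [0.3775 0.2124 0.0532]
(205, 240) [0.3956 0.2833 0.0266]
(315, 200) [ 0.5192 -0.0133  0.0017]
(408, 195) [ 0.5146 -0.2453  0.13  ]
(390, 194) [ 0.5149 -0.1992  0.1344]
(290, 188) [0.5409 0.0549 0.053 ]
rim [219. 201.] 1167 (array([525.2, 243.7]), array([210.1, 227. ]), 10.4)
rim [231. 244.] 1313 (array([383.4, 216.9]), array([ 73. , 225.8]), 9.5)
rim [234. 236.] 35 (array([408. , 203.6]), array([22.8, 18.1]), 39.8)
```

View pics/topz.png

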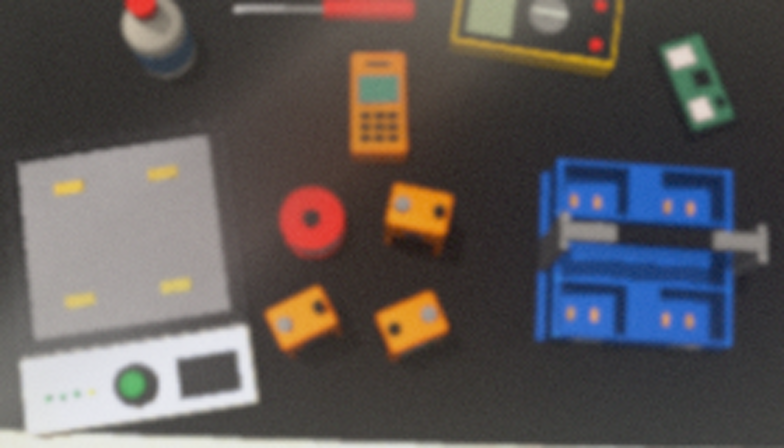

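View pics/scz.png

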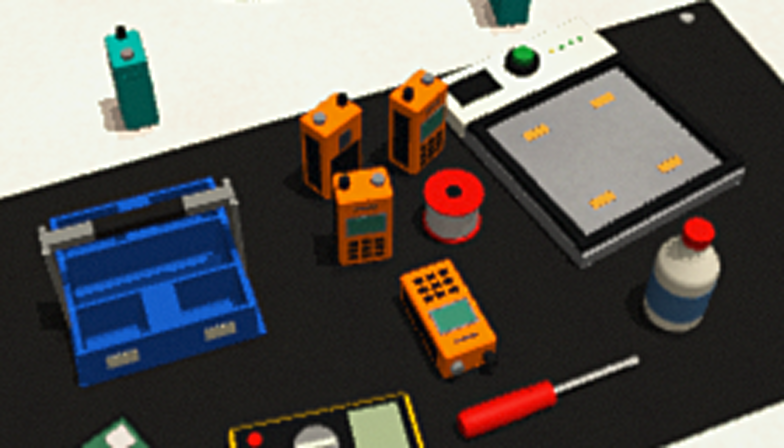

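```bash
cat > plan.py <<'E'
from h import *
from scipy.spatial.transform import Rotation as Ro, Slerp
def Rt(psi,tilt=0):
    # closing axis (tool y) at world angle psi, tool down; tilt>0 swings tool z toward -tool x ... about tool y
    a=np.radians(psi);y=np.array([np.cos(a),np.sin(a),0]);z=np.array([0,0,-1.]);x=np.cross(y,z)
    return np.column_stack([x,y,z])@Ro.from_euler('y',tilt,degrees=True).as_matrix()
def plan(wps,start=None):
    """wps: list of (pos mm, R, opening). prints rows per waypoint"""
    if start is None:
        s=env.observe();p=np.array(s["position"])*1000;R=np.array(s["tool_rot"])
    else: p,R=start
    print("from",p.round(1))
    for pos,R1,g in wps:
        pos=np.array(pos,float);d=pos-p
        rv=Ro.from_matrix(R.T@R1).as_rotvec()
        n=max(1,int(np.ceil(max(np.linalg.norm(d)/41,np.linalg.norm(rv)/.122))))
        out=[]
        for i in range(n):
            k=n-i
            ds=R.T@((pos-p)/k); w=Ro.from_matrix(R.T@R1).as_rotvec()/k
            ds=ds.round(0);w=w.round(3);p=p+R@ds;R=R@Ro.from_rotvec(w).as_matrix()
            out.append("%g %d %d %d %g %g %g"%(g,*ds,*w))
        print(n,"->",pos.round(0),"\n ","; ".join(out))
    return p,R
def nearpsi(psi):
    R=np.array(env.observe()["tool_rot"]);c=np.degrees(np.arctan2(R[1,1],R[0,1]));return c+(psi-c+90)%180-90
E
python3 - <<'E'
from m import *
from plan import *
for n in("top","scene"):
    p=shot(n);W=cloud(p);M=masks(p)
    m=M["blue"]&(W[...,2]>.05)&(W[...,2]<.062)&(W[...,0]>.4)&(W[...,0]<.65)&(W[...,1]<-.15)&(W[...,1]>-.4)
    print(n,"carrier",rect(W[m]))
    for nm,z in(("pocket_0",.005),("carrier_handle",.123),("dock_seat",.022),("start_top",.05)):
        print(nm,[(ray(p,b["uv"],z)[:2].round(4).tolist(),round(b["conf"],2)) for b in env.spot_point(nm,p)])
R=Rt(24.4)
plan([((439.5,-47,205),R,.8),((439.5,-47,66),R,.8)])
E
```

```text
top carrier (array([ 518.1, -263.7]), array([180. , 175.1]), 89.3)
pocket_0 [([0.575, -0.219], 0.92), ([0.5685, -0.3193], 0.9), ([0.4566, -0.3148], 0.89), ([0.4618, -0.2148], 0.69), ([0.5103, -0.2681], 0.47), ([0.377, 0.2334], 0.46)]
carrier_handle [([0.5227, -0.2683], 0.72), ([0.4255, 0.0393], 0.7)]
dock_seat [([0.5308, 0.2485], 0.85)]
start_top [([0.3699, 0.218], 0.62)]
scene carrier (array([ 518.1, -270.4]), array([173. , 177.5]), 87.6)
pocket_0 [([0.4641, -0.2198], 0.94), ([0.4444, -0.3096], 0.78), ([0.5658, -0.3176], 0.68), ([0.5674, -0.2208], 0.59)]
carrier_handle [([0.5224, -0.2627], 0.67), ([0.4426, 0.1742], 0.26)]
dock_seat [([0.5228, 0.2464], 0.91), ([0.771, -0.1669], 0.61), ([0.4759, -0.2238], 0.5)]
start_top [([0.366, 0.2148], 0.63)]
from [183.8 518.3 196.1]
16 -> [440. -47. 205.] 
  0.8 -27 -28 -1 -0 -0 0.05; 0.8 -28 -27 -1 -0 -0 0.05; 0.8 -30 -25 0 -0 -0 0.05; 0.8 -31 -24 -1 -0 -0 0.05; 0.8 -32 -22 0 -0 0 0.05; 0.8 -33 -20 -1 -0 0 0.05; 0.8 -34 -19 0 -0 0 0.05; 0.8 -35 -17 -1 -0 0 0.05; 0.8 -35 -15 0 -0 0 0.051; 0.8 -36 -13 -1 -0 0 0.05; 0.8 -37 -12 0 -0 0 0.051; 0.8 -38 -10 -1 -0 0 0.05; 0.8 -38 -8 0 -0 0 0.051; 0.8 -38 -6 -1 -0 0 0.05; 0.8 -38 -4 0 -0 0 0.051; 0.8 -39 -2 -1 -0 0 0.05
4 -> [440. -47.  66.] 
  0.8 0 0 35 -0 0 0; 0.8 0 0 35 -0 0 0; 0.8 0 0 35 -0 0 0; 0.8 0 0 34 -0 0 0
```

>>> servo_tool(
  deltas="0.8 -27 -28 -1 0 0 0.05; 0.8 -28 -27 -1 0 0 0.05; 0.8 -30 -25 0 0 0 0.05; 0.8 -31 -24 -1 0 0 0.05; 0.8 -32 -22 0 0 0 0.05; 0.8 -33 -20 -1 0 0 0.05; 0.8 -34 -19 0 0 0 0.05; 0.8 -35 -17 -1 0 0 0.05",
  newtons=40,
)

```text
time_s: 2.47
position: [0.3126, 0.2331, 0.2013]
tool_rot: [[-0.737, 0.676, 0.001], [0.676, 0.737, 0.0], [-0.0, 0.0, -1.0]]
ft_force: [1.7, 0.6, -0.8]
grip_width: 0.0681
gripper_force: 0.0
```

>>> servo_tool(
  deltas="0.8 -35 -15 0 0 0 0.051; 0.8 -36 -13 -1 0 0 0.05; 0.8 -37 -12 0 0 0 0.051; 0.8 -38 -10 -1 0 0 0.05; 0.8 -38 -8 0 0 0 0.051; 0.8 -38 -6 -1 0 0 0.05; 0.8 -38 -4 0 0 0 0.051; 0.8 -39 -2 -1 0 0 0.05",
)

```text
time_s: 3.13
position: [0.4395, -0.0491, 0.2052]
tool_rot: [[-0.41, 0.912, 0.0], [0.912, 0.41, 0.0], [-0.0, 0.0, -1.0]]
ft_force: [0.3, 0.9, -0.1]
grip_width: 0.0684
gripper_force: 0.0
```

```bash
python3 - <<'E'
from m import *
from plan import *
p=shot("scene");save(p,"grip1.png",(190,50,470,260),2.8)
W=cloud(p);M=masks(p)
for c,a,P in blobs(p,M["orange"],W,.095,.112): print(c,a,rect(P))
R=Rt(24.4)
plan([((439.5,-47,66),R,.8)])
E
```

```text
[339. 183.] 183 (array([441.6,  52.5]), array([40.9, 59.1]), 27.0)
[308. 192.] 196 (array([441.7, -47.1]), array([42.1, 56.7]), 24.4)
[319. 217.] 215 (array([544.1, -51.8]), array([56.3, 42.3]), 76.3)
from [442.6 -54.5 205.2]
4 -> [440. -47.  66.] 
  0.8 2 0 35 0 0.001 -0.002; 0.8 2 0 35 0 0.001 -0.002; 0.8 2 0 35 0 0.001 -0.003; 0.8 2 0 34 0.001 0 -0.002
```

View pics/grip1.png

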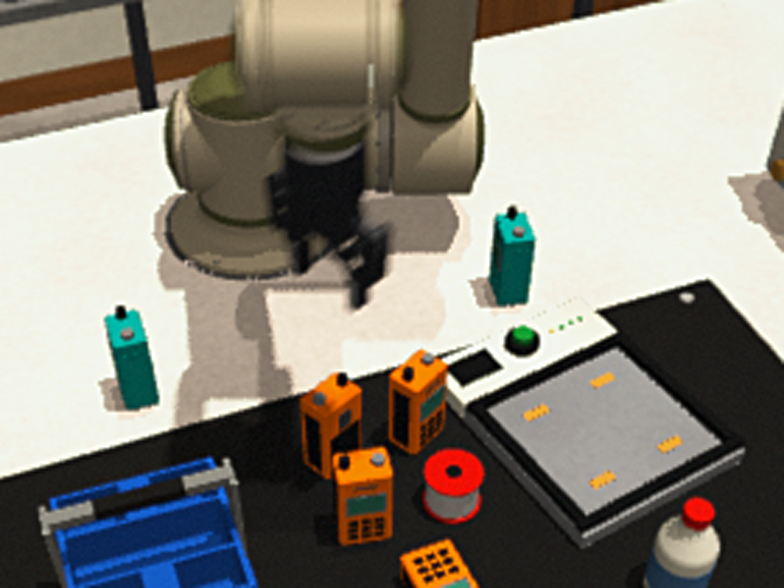

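The gripper hangs above the handset at about (330,425) in the crop, and the arm is still settling. I'll let it rest before going down.

>>> servo_tool(
  deltas="0.8 0 0 0 0 0 0; 0.8 0 0 0 0 0 0; 0.8 0 0 0 0 0 0",
)

```text
time_s: 3.43
position: [0.4387, -0.0462, 0.2051]
tool_rot: [[-0.414, 0.91, -0.0], [0.91, 0.414, 0.0], [0.0, -0.0, -1.0]]
ft_force: [0.2, 0.6, 0.5]
grip_width: 0.0681
gripper_force: 0.0
```

```bash
python3 - <<'E'
from plan import *
plan([((440,-47,66),Rt(24.4),.8)])
E
```

```text
from [438.7 -46.2 205.1]
4 -> [440. -47.  66.] 
  0.8 0 0 35 -0 -0 0; 0.8 0 0 35 -0 -0 0; 0.8 -1 0 35 -0 -0 0.001; 0.8 0 1 34 -0 -0 0
```

>>> servo_tool(
  deltas="0.8 0 0 35 0 0 0; 0.8 0 0 35 0 0 0; 0.8 -1 0 35 0 0 0; 0.8 0 1 34 0 0 0; 0.8 0 0 0 0 0 0; 0.8 0 0 0 0 0 0; 0 0 0 0 0 0 0; 0 0 0 0 0 0 0",
)

```text
time_s: 4.1
position: [0.4416, -0.0476, 0.0682]
tool_rot: [[-0.414, 0.91, 0.004], [0.91, 0.414, -0.001], [-0.003, 0.003, -1.0]]
ft_force: [-0.5, -0.6, 1.3]
grip_width: 0.0451
gripper_force: 0.5
```

>>> servo_tool(
  deltas="0 0 0 0 0 0 0; 0 0 0 0 0 0 0; 0 0 0 0 0 0 0; 0 0 0 0 0 0 0; 0 0 0 -30 0 0 0; 0 0 0 -41 0 0 0; 0 0 0 -41 0 0 0; 0 0 0 -40 0 0 0",
)

```text
time_s: 4.77
position: [0.4401, -0.0473, 0.2216]
tool_rot: [[-0.413, 0.911, 0.002], [0.911, 0.413, -0.001], [-0.002, 0.002, -1.0]]
ft_force: [0.8, -1.0, -1.1]
grip_width: 0.0368
gripper_force: 40.1
```

>>> servo_tool(
  deltas="0 0 0 0 0 0 0; 0 0 0 0 0 0 0; 0 0 0 0 0 0 0; 0 0 0 0 0 0 0",
)

```text
time_s: 5.1
position: [0.4399, -0.0473, 0.2173]
tool_rot: [[-0.413, 0.911, -0.002], [0.911, 0.413, 0.001], [0.001, -0.001, -1.0]]
ft_force: [-0.1, 0.4, -1.2]
grip_width: 0.0368
gripper_force: 40.2
```

```bash
python3 - <<'E'
from plan import *
plan([((573.5,-319.4,218),Rt(-2.4),0)])
E
```

```text
from [439.9 -47.3 217.3]
8 -> [ 574. -319.  218.] 
  0 -38 1 0 -0 -0 0.058; 0 -38 3 0 -0 -0 0.059; 0 -37 6 0 -0 -0 0.058; 0 -37 8 0 -0 -0 0.059; 0 -37 10 0 -0 -0 0.058; 0 -36 12 0 -0.001 -0 0.059; 0 -35 14 -1 -0 -0 0.058; 0 -34 16 0 -0.001 -0.001 0.059
```

>>> servo_tool(
  deltas="0 -38 1 0 0 0 0.058; 0 -38 3 0 0 0 0.059; 0 -37 6 0 0 0 0.058; 0 -37 8 0 0 0 0.059; 0 -37 10 0 0 0 0.058; 0 -36 12 0 0 0 0.059; 0 -35 14 -1 0 0 0.058; 0 -34 16 0 0 0 0.059",
)

```text
time_s: 5.77
position: [0.5744, -0.321, 0.2174]
tool_rot: [[0.045, 0.999, -0.002], [0.999, -0.045, 0.002], [0.002, -0.002, -1.0]]
ft_force: [0.2, -0.1, -0.6]
grip_width: 0.037
gripper_force: 40.3
```

>>> servo_tool(
  deltas="0 0 0 0 0 0 0; 0 0 0 0 0 0 0; 0 0 0 0 0 0 0; 0 0 0 0 0 0 0",
)

```text
time_s: 6.1
position: [0.574, -0.3183, 0.219]
tool_rot: [[0.041, 0.999, -0.001], [0.999, -0.041, 0.001], [0.001, -0.001, -1.0]]
ft_force: [0.2, -0.0, -0.9]
grip_width: 0.0368
gripper_force: 40.4
```

```bash
cat > held.py <<'E'
from m import *
from plan import *
# held handset: orange points well above 0.14 ; sides vs tcp. carrier rect
def carrier(p,W,M):
    m=M["blue"]&(W[...,2]>.051)&(W[...,2]<.0605)&(W[...,0]>.38)&(W[...,0]<.68)&(W[...,1]<-.12)&(W[...,1]>-.42)
    return rect(W[m])
if __name__=="__main__":
    s=env.observe();t=np.array(s["position"]);print("tcp",t.round(4))
    for n in("top","scene"):
        p=shot(n);W=cloud(p);M=masks(p)
        print(n,"carrier",carrier(p,W,M))
        m=M["orange"]&(W[...,2]>t[2]-.072)&(W[...,2]<t[2]+.05)&(np.hypot(W[...,0]-t[0],W[...,1]-t[1])<.06)
        if m.sum()>10:
            P=W[m];print("held",m.sum(),rect(P),"lo/hi",np.percentile(P,[2,98],axis=0).round(4).tolist())
            ys,xs=np.nonzero(m);print(xs.min(),xs.max(),ys.min(),ys.max())
        import sys
        if len(sys.argv)>1: save(p,sys.argv[1]+n+".png",(340,120,500,260) if n=="top" else (160,130,320,300),3.5)
E
python3 held.py h1
```

```text
tcp [ 0.574  -0.3183  0.219 ]
top carrier (array([ 552.8, -203.6]), array([ 93.8, 192.7]), 52.0)
scene carrier (array([ 518., -270.]), array([172.4, 176.4]), 87.9)
held 372 (array([ 579.6, -316. ]), array([42.4, 56.2]), 2.3) lo/hi [[0.5622, -0.3433, 0.1606], [0.5969, -0.2895, 0.2591]]
205 236 207 249
```

View pics/h1scene.png

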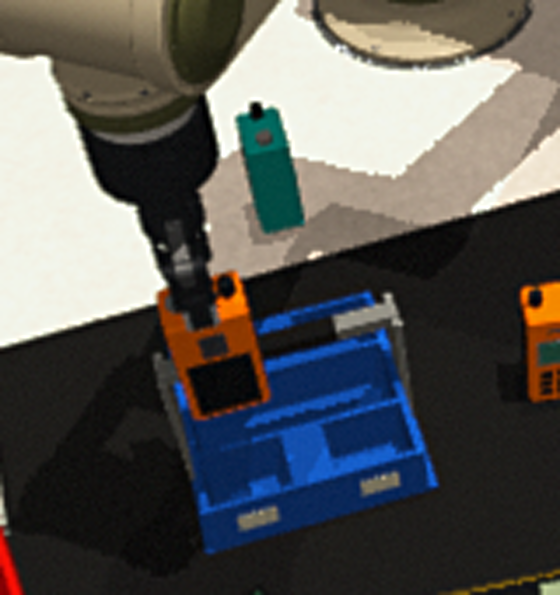

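>>> servo_tool(
  deltas="0 -3 -2 30 0 0 0; 0 0 0 30 0 0 0; 0 0 0 20 0 0 0; 0 0 0 0 0 0 0; 0 0 0 10 0 0 0; 0 0 0 15 0 0 0; 0 0 0 15 0 0 0; 0 0 0 0 0 0 0",
)

```text
time_s: 6.87
position: [0.572, -0.3218, 0.098]
tool_rot: [[0.042, 0.999, -0.001], [0.999, -0.042, 0.001], [0.001, -0.001, -1.0]]
ft_force: [0.4, 0.0, -2.1]
grip_width: 0.0372
gripper_force: 41.4
```

```bash
python3 - <<'E'
from plan import *
s=env.observe();print(s["position"],s["ft_force"],s["wrist_torque"])
E
python3 held.py h2
```

```text
[ 0.57202236 -0.32179887  0.09803432] [ 0.41499579  0.00675514 -2.08500565] [ 0.04046577 -0.29169541 -0.03467395]
tcp [ 0.572  -0.3218  0.098 ]
top carrier (array([ 546.1, -227.7]), array([101.9, 127.2]), 82.1)
scene carrier (array([ 518.2, -269.9]), array([172.5, 176.6]), 87.7)
held 282 (array([ 574.3, -319.6]), array([54.2, 42.2]), 87.4) lo/hi [[0.5583, -0.3465, 0.0585], [0.5948, -0.2934, 0.1411]]
214 241 238 273
```

View pics/h2scene.png

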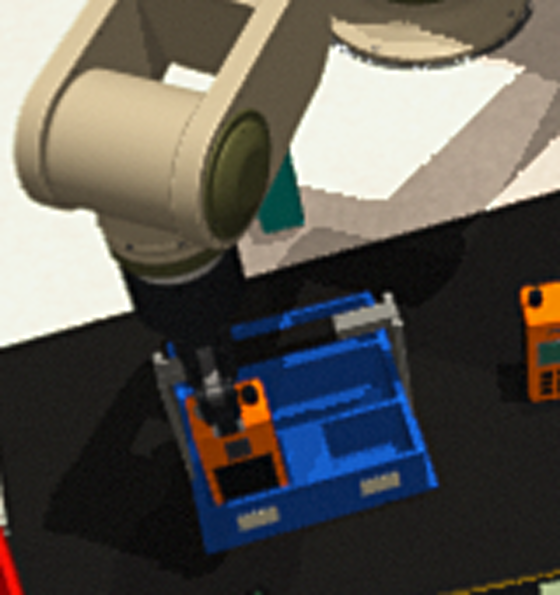

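The handset is entering the front-left pocket, around (240,480) in the crop, and the carrier has not moved. I'll lower it and release.

>>> servo_tool(
  deltas="0 0 0 13 0 0 0; 0 0 0 11 0 0 0; 0 0 0 0 0 0 0; 0.6 0 0 0 0 0 0; 0.6 0 0 0 0 0 0; 0.6 0 0 0 0 0 0; 0.6 0 0 0 0 0 0; 0.6 0 0 -10 0 0 0",
)

```text
time_s: 7.63
position: [0.5714, -0.3219, 0.0841]
tool_rot: [[0.042, 0.999, -0.002], [0.999, -0.042, 0.002], [0.002, -0.002, -1.0]]
ft_force: [-0.4, 0.0, -0.3]
grip_width: 0.0515
gripper_force: 0.0
```

>>> servo_tool(
  deltas="0.6 0 0 -41 0 0 0; 0.6 0 0 -41 0 0 0; 0.6 0 0 -41 0 0 0; 0.8 0 0 0 0 0 0; 0.8 0 0 0 0 0 0; 0.8 0 0 0 0 0 0",
)

```text
time_s: 8.13
position: [0.5719, -0.3222, 0.2081]
tool_rot: [[0.042, 0.999, -0.0], [0.999, -0.042, 0.0], [0.0, -0.0, -1.0]]
ft_force: [-0.9, -0.4, -0.6]
grip_width: 0.0684
gripper_force: 0.0
```

```bash
python3 - <<'E'
from m import *
from plan import *
from held import carrier
p=shot("scene");W=cloud(p);M=masks(p);print(carrier(p,W,M))
for c,a,P in blobs(p,M["orange"],W,.06,.115,60): print(c,a,rect(P[P[:,2]>.097]),P[:,2].max())
plan([((439.5,51.5,205),Rt(28),.8),((439.5,51.5,66),Rt(28),.8)])
E
```

```text
(array([ 518.3, -269.9]), array([172.6, 177.1]), 87.1)
[339. 186.] 256 (array([442.3,  52.8]), array([39.3, 57.9]), 27.4) 0.11456781499043489
[319. 220.] 298 (array([543.5, -51.8]), array([55.7, 43.3]), 78.9) 0.11155278891946374
[227. 256.] 373 (array([ 571.4, -320. ]), array([54.1, 41.9]), 88.5) 0.11439950488738937
from [ 571.7 -322.   207.1]
10 -> [440.  52. 205.] 
  0.8 37 -15 0 -0 -0 -0.053; 0.8 37 -13 0 -0 -0 -0.053; 0.8 38 -11 0 -0 -0 -0.053; 0.8 39 -9 0 -0 -0 -0.053; 0.8 39 -7 0 -0 -0 -0.053; 0.8 39 -4 1 -0 -0 -0.053; 0.8 40 -2 0 -0 -0 -0.053; 0.8 40 0 1 -0 -0.001 -0.053; 0.8 39 1 0 -0.001 -0.001 -0.053; 0.8 39 4 1 -0 0 -0.054
4 -> [440.  52.  66.] 
  0.8 0 0 35 -0 0 0; 0.8 0 0 35 -0 0 0; 0.8 0 0 34 -0 0 0; 0.8 0 0 35 -0 0 0
```

>>> servo_tool(
  deltas="0.8 37 -15 0 0 0 -0.053; 0.8 37 -13 0 0 0 -0.053; 0.8 38 -11 0 0 0 -0.053; 0.8 39 -9 0 0 0 -0.053; 0.8 39 -7 0 0 0 -0.053; 0.8 39 -4 1 0 0 -0.053; 0.8 40 -2 0 0 0 -0.053; 0.8 40 0 1 0 0 -0.053",
)

```text
time_s: 8.85
position: [0.465, -0.0211, 0.205]
tool_rot: [[-0.375, 0.927, -0.002], [0.927, 0.375, 0.001], [0.002, -0.002, -1.0]]
ft_force: [1.2, 0.3, 0.7]
grip_width: 0.0683
gripper_force: 0.0
```

>>> servo_tool(
  deltas="0.8 39 1 0 0 0 -0.053; 0.8 39 4 1 0 0 -0.054; 0.8 0 0 0 0 0 0; 0.8 0 0 0 0 0 0; 0.8 0 0 0 0 0 0; 0.8 0 0 0 0 0 0",
)

```text
time_s: 9.35
position: [0.4405, 0.0499, 0.2046]
tool_rot: [[-0.468, 0.884, -0.001], [0.884, 0.468, -0.0], [0.0, -0.001, -1.0]]
ft_force: [-0.1, 0.0, -0.9]
grip_width: 0.0684
gripper_force: 0.0
```

>>> servo_tool(
  deltas="0.8 0 0 35 0 0 0; 0.8 0 0 35 0 0 0; 0.8 0 0 35 0 0 0; 0.8 0 0 34 0 0 0; 0.8 0 0 0 0 0 0; 0.8 0 0 0 0 0 0; 0 0 0 0 0 0 0; 0 0 0 0 0 0 0",
)

```text
time_s: 10.02
position: [0.4416, 0.0503, 0.0679]
tool_rot: [[-0.469, 0.883, 0.004], [0.883, 0.469, -0.001], [-0.002, 0.003, -1.0]]
ft_force: [-0.5, 0.3, 0.4]
grip_width: 0.0454
gripper_force: 0.0
```

>>> servo_tool(
  deltas="0 0 0 0 0 0 0; 0 0 0 0 0 0 0; 0 0 0 0 0 0 0; 0 0 0 0 0 0 0; 0 0 0 -30 0 0 0; 0 0 0 -41 0 0 0; 0 0 0 -41 0 0 0; 0 0 0 -40 0 0 0",
)

```text
time_s: 10.68
position: [0.4398, 0.0509, 0.2216]
tool_rot: [[-0.47, 0.883, 0.002], [0.883, 0.47, -0.0], [-0.001, 0.002, -1.0]]
ft_force: [1.1, -0.5, -1.5]
grip_width: 0.0365
gripper_force: 40.2
```

>>> servo_tool(
  deltas="0 0 0 0 0 0 0; 0 0 0 0 0 0 0; 0 0 0 0 0 0 0; 0 0 0 0 0 0 0",
)

```text
time_s: 11.02
position: [0.4395, 0.0509, 0.2172]
tool_rot: [[-0.47, 0.883, -0.002], [0.883, 0.47, 0.0], [0.001, -0.002, -1.0]]
ft_force: [-0.1, -0.6, -2.2]
grip_width: 0.0369
gripper_force: 40.2
```

```bash
python3 - <<'E'
from plan import *
plan([((576,-226.5,218),Rt(-2.4),0)])
E
```

```text
from [439.5  50.9 217.2]
8 -> [ 576. -226.  218.] 
  0 -39 -1 0 -0 -0 0.066; 0 -39 1 0 -0 -0 0.066; 0 -38 4 0 -0 -0 0.066; 0 -38 6 0 -0 -0 0.067; 0 -38 9 0 -0.001 -0 0.066; 0 -37 11 0 -0 -0 0.067; 0 -36 14 -1 -0.001 -0 0.066; 0 -34 16 0 -0 -0.001 0.067
```

>>> servo_tool(
  deltas="0 -39 -1 0 0 0 0.066; 0 -39 1 0 0 0 0.066; 0 -38 4 0 0 0 0.066; 0 -38 6 0 0 0 0.067; 0 -38 9 0 0 0 0.066; 0 -37 11 0 0 0 0.067; 0 -36 14 -1 0 0 0.066; 0 -34 16 0 0 0 0.067",
)

```text
time_s: 11.68
position: [0.5764, -0.228, 0.2176]
tool_rot: [[0.046, 0.999, -0.002], [0.999, -0.046, 0.001], [0.001, -0.002, -1.0]]
ft_force: [1.0, 0.8, -0.2]
grip_width: 0.0369
gripper_force: 40.4
```

>>> servo_tool(
  deltas="0 0 0 0 0 0 0; 0 0 0 0 0 0 0; 0 0 0 0 0 0 0; 0 0 0 20 0 0 0; 0 0 0 30 0 0 0; 0 0 0 0 0 0 0; 0 0 0 0 0 0 0; 0 0 0 0 0 0 0",
)

```text
time_s: 12.35
position: [0.5766, -0.2258, 0.1708]
tool_rot: [[0.041, 0.999, 0.002], [0.999, -0.041, -0.001], [-0.001, 0.002, -1.0]]
ft_force: [-0.7, 0.2, -0.6]
grip_width: 0.0372
gripper_force: 40.6
```

```bash
python3 held.py h3
```

```text
tcp [ 0.5766 -0.2258  0.1708]
top carrier (array([ 467.6, -328.5]), array([44.7, 75.9]), 88.6)
scene carrier (array([ 518.4, -270.3]), array([172. , 177.5]), 87.7)
held 400 (array([ 581.9, -222.8]), array([56., 41.]), 87.4) lo/hi [[0.5654, -0.2505, 0.1086], [0.5997, -0.1961, 0.2104]]
247 274 211 250
```

>>> servo_tool(
  deltas="0 -1 -1 30 0 0 0; 0 0 0 20 0 0 0; 0 0 0 0 0 0 0; 0 0 0 15 0 0 0; 0 0 0 15 0 0 0; 0 0 0 10 0 0 0; 0 0 0 7 0 0 0; 0 0 0 0 0 0 0",
)

```text
time_s: 13.12
position: [0.5756, -0.2274, 0.0729]
tool_rot: [[0.042, 0.999, 0.001], [0.999, -0.042, -0.001], [-0.001, 0.001, -1.0]]
ft_force: [0.8, 0.2, -1.0]
grip_width: 0.0374
gripper_force: 40.2
```

```bash
python3 - <<'E'
from plan import *
s=env.observe();print(s["position"],s["ft_force"],s["wrist_torque"])
E
python3 held.py h4
```

```text
[ 0.57555619 -0.22739827  0.07285156] [ 0.80759039  0.20868295 -0.98548215] [-0.00078852 -0.04019216  0.01240412]
tcp [ 0.5756 -0.2274  0.0729]
top carrier (array([ 472.5, -321.7]), array([61.5, 84.5]), 85.9)
scene carrier (array([ 518.8, -269.7]), array([173.1, 177. ]), 87.1)
held 224 (array([ 579.5, -224.3]), array([55.2, 42.9]), 87.1) lo/hi [[0.5623, -0.2518, 0.0518], [0.599, -0.1983, 0.1144]]
251 275 235 263
```

>>> servo_tool(
  deltas="0 0 0 1 0 0 0; 0.6 0 0 0 0 0 0; 0.6 0 0 0 0 0 0; 0.6 0 0 0 0 0 0; 0.6 0 0 0 0 0 0; 0.6 0 0 -30 0 0 0; 0.6 0 0 -41 0 0 0; 0.6 0 0 -41 0 0 0",
)

```text
time_s: 13.88
position: [0.5746, -0.2268, 0.1839]
tool_rot: [[0.042, 0.999, -0.002], [0.999, -0.042, 0.001], [0.001, -0.002, -1.0]]
ft_force: [0.3, -0.4, 1.1]
grip_width: 0.0511
gripper_force: 0.0
```

>>> servo_tool(
  deltas="0.8 0 0 -20 0 0 0; 0.8 0 0 0 0 0 0; 0.8 0 0 0 0 0 0; 0.8 0 0 0 0 0 0",
)

```text
time_s: 14.22
position: [0.5747, -0.2268, 0.2018]
tool_rot: [[0.042, 0.999, -0.002], [0.999, -0.042, 0.001], [0.001, -0.002, -1.0]]
ft_force: [0.7, -0.1, -0.1]
grip_width: 0.0683
gripper_force: 0.0
```

```bash
python3 - <<'E'
from m import *
from plan import *
from held import carrier
p=shot("scene");W=cloud(p);M=masks(p);print(carrier(p,W,M))
for c,a,P in blobs(p,M["orange"],W,.03,.115,60): print(c,a,rect(P[P[:,2]>P[:,2].max()-.016]),P[:,2].max())
plan([((541.5,-52,205),Rt(-11.5),.8)])
E
```

```text
(array([ 518.1, -270. ]), array([172.4, 177.1]), 87.6)
[319. 223.] 364 (array([543.4, -51.6]), array([56.5, 41.2]), 80.3) 0.11310721982135674
[263. 247.] 346 (array([ 577.9, -225. ]), array([54.7, 40.4]), 87.4) 0.11482838373259485
[227. 257.] 377 (array([ 572.6, -320.7]), array([54.4, 42. ]), 87.5) 0.11492565476426397
[347. 272.] 538 (array([697.9, -30.7]), array([108.4,  56.9]), 1.6) 0.045102659747481066
from [ 574.6 -226.8  201.4]
5 -> [542. -52. 205.] 
  0.8 35 -8 -1 -0.001 -0 0.032; 0.8 34 -9 -1 -0 -0 0.032; 0.8 34 -10 0 -0.001 -0 0.032; 0.8 34 -12 -1 -0.001 -0.001 0.031; 0.8 33 -12 0 0 -0 0.032
```

>>> servo_tool(
  deltas="0.8 35 -8 -1 0 0 0.032; 0.8 34 -9 -1 0 0 0.032; 0.8 34 -10 0 0 0 0.032; 0.8 34 -12 -1 0 0 0.031; 0.8 33 -12 0 0 0 0.032; 0.8 0 0 0 0 0 0; 0.8 0 0 0 0 0 0; 0.8 0 0 0 0 0 0",
)

```text
time_s: 14.93
position: [0.5422, -0.0528, 0.2052]
tool_rot: [[0.199, 0.98, -0.002], [0.98, -0.199, 0.0], [-0.0, -0.002, -1.0]]
ft_force: [-0.7, 0.1, -0.0]
grip_width: 0.0683
gripper_force: 0.0
```

>>> servo_tool(
  deltas="0.8 0 0 35 0 0 0; 0.8 0 0 35 0 0 0; 0.8 0 0 35 0 0 0; 0.8 0 0 33 0 0 0; 0.8 0 0 0 0 0 0; 0.8 0 0 0 0 0 0; 0 0 0 0 0 0 0; 0 0 0 0 0 0 0",
)

```text
time_s: 15.6
position: [0.5436, -0.0533, 0.0702]
tool_rot: [[0.2, 0.98, 0.004], [0.98, -0.2, -0.001], [-0.0, 0.004, -1.0]]
ft_force: [-0.4, 0.2, -0.2]
grip_width: 0.0452
gripper_force: 0.0
```

>>> servo_tool(
  deltas="0 0 0 0 0 0 0; 0 0 0 0 0 0 0; 0 0 0 0 0 0 0; 0 0 0 0 0 0 0; 0 0 0 -30 0 0 0; 0 0 0 -41 0 0 0; 0 0 0 -41 0 0 0; 0 0 0 -40 0 0 0",
)

```text
time_s: 16.27
position: [0.5421, -0.0524, 0.2236]
tool_rot: [[0.199, 0.98, 0.002], [0.98, -0.199, -0.001], [-0.0, 0.002, -1.0]]
ft_force: [0.5, -0.8, -0.3]
grip_width: 0.0
gripper_force: 0.0
```

>>> servo_tool(
  deltas="0 0 0 0 0 0 0; 0 0 0 0 0 0 0; 0 0 0 0 0 0 0; 0 0 0 0 0 0 0",
)

```text
time_s: 16.6
position: [0.5418, -0.0524, 0.2192]
tool_rot: [[0.2, 0.98, -0.002], [0.98, -0.2, 0.001], [0.0, -0.002, -1.0]]
ft_force: [-0.1, 0.4, -0.3]
grip_width: 0.0
gripper_force: 0.0
```

```bash
python3 - <<'E'
from plan import *
plan([((456,-318,218),Rt(-2.4),0)])
E
```

```text
from [541.8 -52.4 219.2]
7 -> [ 456. -318.  218.] 
  0 -40 -4 0 -0 -0 -0.023; 0 -39 -5 0 -0 -0 -0.023; 0 -39 -6 0 -0 -0 -0.023; 0 -39 -7 0 -0 -0 -0.023; 0 -39 -8 0 -0.001 -0 -0.022; 0 -39 -10 1 -0 -0 -0.023; 0 -39 -10 0 -0.001 -0 -0.022
```

Nothing is in the grip, perhaps because it slackened. I'll look.

>>> servo_tool(
  deltas="0.8 0 0 -10 0 0 0; 0.8 0 0 0 0 0 0; 0.8 0 0 0 0 0 0",
)

```text
time_s: 16.85
position: [0.5423, -0.0525, 0.2294]
tool_rot: [[0.2, 0.98, -0.001], [0.98, -0.2, 0.0], [0.0, -0.001, -1.0]]
ft_force: [0.6, 0.1, -0.2]
grip_width: 0.0358
gripper_force: 0.0
```

```bash
python3 - <<'E'
from m import *
from plan import *
from held import carrier
for n in("top","scene"):
    p=shot(n);W=cloud(p);M=masks(p);print(carrier(p,W,M))
    for c,a,P in blobs(p,M["orange"],W,.01,.2,60): print(n,c,a,rect(P[P[:,2]>P[:,2].max()-.016]),P[:,2].max())
save(p,"lost.png",(190,110,470,320),2.8)
E
```

```text
(array([ 517.1, -264.3]), array([180. , 173.5]), 88.6)
top [395. 175.] 334 (array([ 574.9, -221.3]), array([54.4, 39.1]), 87.7) 0.1261205202485206
top [431. 177.] 329 (array([ 568.6, -317.3]), array([50.2, 40.2]), 87.1) 0.12711940399767185
(array([ 518.1, -269.9]), array([172.6, 176.9]), 87.9)
scene [319. 224.] 405 (array([544.5, -52.5]), array([52.4, 37.6]), 80.8) 0.12226701859877964
scene [263. 246.] 352 (array([ 576.7, -224.2]), array([37.5, 51.3]), 0.4) 0.12726327477868593
scene [227. 256.] 391 (array([ 572.7, -320.1]), array([53.3, 41. ]), 87.4) 0.12496063166927385
scene [348. 274.] 592 (array([699. , -30.8]), array([107.8,  56.8]), 2.4) 0.04587522170165803
```

View pics/lost.png

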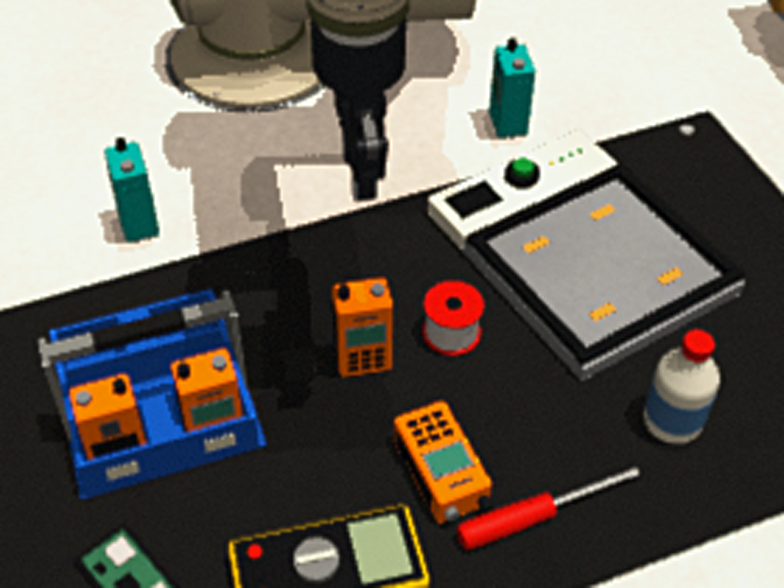

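Handset a still stands at its place, (363,325) in the crop, so the grip slackened as it lifted. Two handsets sit well in the front pockets, and d now lies further out. I'll retry a.

>>> servo_tool(
  deltas="0.8 0 0 41 0 0 0; 0.8 0 0 41 0 0 0; 0.8 0 0 40 0 0 0; 0.8 0 0 40 0 0 0; 0.8 0 0 0 0 0 0; 0.8 0 0 0 0 0 0; 0 0 0 0 0 0 0; 0 0 0 0 0 0 0",
)

```text
time_s: 17.62
position: [0.5438, -0.053, 0.0706]
tool_rot: [[0.2, 0.98, 0.004], [0.98, -0.2, -0.001], [-0.001, 0.005, -1.0]]
ft_force: [0.1, -0.6, 1.1]
grip_width: 0.0451
gripper_force: 0.0
```

>>> servo_tool(
  deltas="0 0 0 0 0 0 0; 0 0 0 0 0 0 0; 0 0 0 0 0 0 0; 0 0 0 0 0 0 0; 0 0 0 -30 0 0 0; 0 0 0 -41 0 0 0; 0 0 0 -41 0 0 0; 0 0 0 -40 0 0 0",
)

```text
time_s: 18.28
position: [0.542, -0.0524, 0.2237]
tool_rot: [[0.2, 0.98, 0.002], [0.98, -0.2, -0.001], [-0.0, 0.002, -1.0]]
ft_force: [1.4, -0.8, 0.0]
grip_width: -0.0
gripper_force: 0.0
```

>>> servo_tool(
  deltas="0 0 0 0 0 0 0; 0 0 0 0 0 0 0; 0 0 0 0 0 0 0; 0 0 0 0 0 0 0",
)

```text
time_s: 18.62
position: [0.5418, -0.0524, 0.2193]
tool_rot: [[0.2, 0.98, -0.002], [0.98, -0.2, 0.001], [0.0, -0.002, -1.0]]
ft_force: [0.4, 0.4, -0.2]
grip_width: -0.0
gripper_force: 0.0
```

```bash
python3 - <<'E'
from plan import *
plan([((456,-318,218),Rt(-2.4),0)])
E
```

```text
from [541.8 -52.4 219.3]
7 -> [ 456. -318.  218.] 
  0 -40 -4 0 -0 -0 -0.023; 0 -39 -5 0 -0 -0 -0.023; 0 -39 -6 0 -0 -0 -0.023; 0 -39 -7 0 -0 -0 -0.023; 0 -39 -8 0 -0.001 -0 -0.022; 0 -39 -10 1 -0 -0 -0.023; 0 -39 -10 0 -0.001 -0 -0.022
```

>>> servo_tool(
  deltas="0.8 0 0 0 0 0 0; 0.8 0 0 0 0 0 0; 0.8 0 0 0 0 0 0; 0.8 0 0 0 0 0 0",
)

```text
time_s: 18.95
position: [0.5423, -0.0525, 0.2197]
tool_rot: [[0.2, 0.98, -0.001], [0.98, -0.2, 0.0], [0.0, -0.001, -1.0]]
ft_force: [-0.7, -0.9, 0.5]
grip_width: 0.0483
gripper_force: 0.0
```

```bash
python3 - <<'E'
from m import *
from plan import *
p=shot("scene");W=cloud(p);M=masks(p)
for c,a,P in blobs(p,M["orange"],W,.01,.2,60): print(c,a,rect(P[(P[:,2]>.095)&(P[:,2]<.11)]) if P[:,2].max()>.09 else "",np.percentile(P,[2,98],axis=0).round(3).tolist())
print(env.observe()["position"])
E
```

```text
[319. 224.] 405 (array([543.9, -51.8]), array([56. , 41.7]), 76.0) [[0.525, -0.081, 0.015], [0.567, -0.027, 0.109]]
[263. 246.] 352 (array([ 577.5, -224.7]), array([54.4, 42.2]), 88.1) [[0.557, -0.252, 0.054], [0.598, -0.199, 0.115]]
[227. 256.] 392 (array([ 572.1, -319.6]), array([53.6, 41.2]), 85.3) [[0.552, -0.347, 0.057], [0.592, -0.294, 0.115]]
[348. 274.] 592  [[0.649, -0.059, 0.016], [0.752, -0.005, 0.043]]
[ 0.5422992  -0.05253074  0.21985095]
```

>>> servo_tool(
  deltas="0.8 0 0 41 0 0 0; 0.8 0 0 41 0 0 0; 0.8 0 0 40 0 0 0; 0.8 0 0 40 0 0 0; 0.8 0 0 0 0 0 0; 0.8 0 0 0 0 0 0; 0 0 0 0 0 0 0; 0 0 0 0 0 0 0",
  newtons=60,
)

```text
time_s: 19.67
position: [0.5439, -0.053, 0.0608]
tool_rot: [[0.2, 0.98, 0.005], [0.98, -0.2, -0.001], [-0.001, 0.005, -1.0]]
ft_force: [-0.1, -0.1, -0.4]
grip_width: 0.0454
gripper_force: 0.0
```

>>> servo_tool(
  deltas="0 0 0 0 0 0 0; 0 0 0 0 0 0 0; 0 0 0 0 0 0 0; 0 0 0 0 0 0 0",
)

```text
time_s: 20.0
position: [0.5437, -0.0529, 0.061]
tool_rot: [[0.199, 0.98, 0.005], [0.98, -0.199, -0.002], [-0.001, 0.005, -1.0]]
ft_force: [-1.3, 0.2, 7.3]
grip_width: 0.0382
gripper_force: 60.2
```

>>> servo_tool(
  deltas="0 0 0 -15 0 0 0; 0 0 0 -15 0 0 0; 0 0 0 0 0 0 0; 0 0 0 0 0 0 0",
)

```text
time_s: 20.33
position: [0.5431, -0.0527, 0.0896]
tool_rot: [[0.2, 0.98, 0.003], [0.98, -0.2, -0.001], [-0.0, 0.004, -1.0]]
ft_force: [-0.7, 0.8, -1.9]
grip_width: 0.0382
gripper_force: 61.0
```

>>> servo_tool(
  deltas="0 0 0 -40 0 0 0; 0 0 0 -41 0 0 0; 0 0 0 -41 0 0 0; 0 0 0 0 0 0 0; 0 0 0 0 0 0 0; 0 0 0 0 0 0 0",
)

```text
time_s: 20.83
position: [0.5417, -0.0523, 0.2088]
tool_rot: [[0.2, 0.98, -0.002], [0.98, -0.2, 0.001], [0.0, -0.002, -1.0]]
ft_force: [0.5, 0.6, -0.6]
grip_width: 0.0381
gripper_force: 61.3
```

>>> servo_tool(
  deltas="0 -40 -4 0 0 0 -0.023; 0 -39 -5 0 0 0 -0.023; 0 -39 -6 0 0 0 -0.023; 0 -39 -7 0 0 0 -0.023; 0 -39 -8 0 0 0 -0.022; 0 -39 -10 1 0 0 -0.023; 0 -39 -10 0 0 0 -0.022; 0 0 0 0 0 0 0",
)

```text
time_s: 21.5
position: [0.4537, -0.3234, 0.2062]
tool_rot: [[0.047, 0.999, -0.004], [0.999, -0.047, 0.001], [0.001, -0.004, -1.0]]
ft_force: [-0.1, 0.7, -1.1]
grip_width: 0.0383
gripper_force: 61.2
```

>>> servo_tool(
  deltas="0 0 0 0 0 0 0; 0 0 0 0 0 0 0; 0 0 0 0 0 0 0",
)

```text
time_s: 21.75
position: [0.4567, -0.3167, 0.2082]
tool_rot: [[0.041, 0.999, -0.001], [0.999, -0.041, 0.002], [0.002, -0.001, -1.0]]
ft_force: [0.0, -0.4, -0.6]
grip_width: 0.0382
gripper_force: 61.2
```

```bash
python3 held.py h5
```

```text
tcp [ 0.4567 -0.3167  0.2082]
top carrier (array([ 517.2, -262.8]), array([178. , 173.7]), 87.6)
scene carrier (array([ 518.2, -270. ]), array([172.6, 177. ]), 87.9)
held 410 (array([ 459.5, -315.3]), array([55.1, 41.2]), 88.1) lo/hi [[0.4467, -0.342, 0.1526], [0.4795, -0.2888, 0.2552]]
197 226 176 216
```

>>> servo_tool(
  deltas="0 0 -1 35 0 0 0; 0 0 0 35 0 0 0; 0 0 0 15 0 0 0; 0 0 0 0 0 0 0; 0 0 0 15 0 0 0; 0 0 0 15 0 0 0; 0 0 0 15 0 0 0; 0 0 0 0 0 0 0",
)

```text
time_s: 22.52
position: [0.4558, -0.317, 0.0782]
tool_rot: [[0.041, 0.999, -0.001], [0.999, -0.041, 0.001], [0.001, -0.001, -1.0]]
ft_force: [0.8, 0.3, -1.0]
grip_width: 0.0381
gripper_force: 61.2
```

>>> servo_tool(
  deltas="0 0 0 5 0 0 0; 0 0 0 4 0 0 0; 0 0 0 0 0 0 0; 0 0 0 0 0 0 0",
)

```text
time_s: 22.85
position: [0.4558, -0.318, 0.0707]
tool_rot: [[0.042, 0.999, 0.001], [0.999, -0.042, -0.001], [-0.001, 0.001, -1.0]]
ft_force: [-0.2, -1.1, -1.4]
grip_width: 0.0377
gripper_force: 61.3
```

```bash
python3 held.py h6
```

```text
tcp [ 0.4558 -0.318   0.0707]
top carrier (array([ 517.4, -254. ]), array([160.5, 173.4]), 87.5)
scene carrier (array([ 518.2, -270. ]), array([172.5, 177.9]), 87.6)
held 176 (array([ 462.3, -316.4]), array([46.1, 56.4]), 1.5) lo/hi [[0.4415, -0.3435, 0.0512], [0.4806, -0.2899, 0.1178]]
207 232 212 247
```

>>> servo_tool(
  deltas="0 0 0 2 0 0 0; 0.6 0 0 0 0 0 0; 0.6 0 0 0 0 0 0; 0.6 0 0 0 0 0 0; 0.6 0 0 0 0 0 0; 0.6 0 0 -30 0 0 0; 0.6 0 0 -41 0 0 0; 0.6 0 0 -41 0 0 0",
)

```text
time_s: 23.62
position: [0.4551, -0.3174, 0.1811]
tool_rot: [[0.042, 0.999, -0.002], [0.999, -0.042, 0.002], [0.002, -0.002, -1.0]]
ft_force: [1.1, -1.7, -0.3]
grip_width: 0.0515
gripper_force: 0.0
```

>>> servo_tool(
  deltas="0.8 0 0 -20 0 0 0; 0.8 0 0 0 0 0.1 0; 0.8 0 0 0 0 0.1 0; 0.8 0 0 0 0 0 0; 0.8 0 0 0 0 0 0",
)

```text
time_s: 24.03
position: [0.4552, -0.3187, 0.1994]
tool_rot: [[0.043, 0.999, 0.008], [0.979, -0.044, 0.198], [0.198, -0.001, -0.98]]
ft_force: [0.5, 0.2, 0.4]
grip_width: 0.0683
gripper_force: 0.0
```

```bash
python3 - <<'E'
from m import *
from plan import *
from held import carrier
s=env.observe();print(np.round(s["q"],1),np.round(s["tool_rot"],2).tolist())
for n in ("top","scene"):
  p=shot(n);W=cloud(p);M=masks(p);print(carrier(p,W,M))
  for c,a,P in blobs(p,M["orange"],W,.01,.2,60): print(c,a,rect(P[P[:,2]>(.095 if P[:,2].max()>.08 else .03)]),np.percentile(P,[2,98],axis=0).round(3).tolist())
E
```

```text
[-51.2  25.9  68.1   7.5  94.6 -48.7] [[0.04, 1.0, 0.01], [0.98, -0.04, 0.2], [0.2, -0.0, -0.98]]
(array([ 516.9, -263.8]), array([179.8, 173.4]), 87.9)
[322. 141.] 453 (array([695.8, -29.7]), array([106.2,  53.7]), 1.6) [[0.644, -0.057, 0.022], [0.745, -0.002, 0.045]]
[395. 175.] 341 (array([ 575. , -221.1]), array([55.2, 41.7]), 87.6) [[0.555, -0.246, 0.081], [0.593, -0.194, 0.12]]
[431. 177.] 333 (array([ 569.3, -317.5]), array([54. , 41.1]), 86.4) [[0.549, -0.342, 0.082], [0.588, -0.29, 0.124]]
[432. 222.] 338 (array([ 452.7, -314.4]), array([53.8, 37.6]), 87.2) [[0.434, -0.34, 0.077], [0.471, -0.287, 0.122]]
(array([ 517.9, -269.8]), array([172.6, 176.3]), 87.8)
[218. 221.] 258 (array([ 455.9, -317.1]), array([55.3, 43.7]), 87.4) [[0.437, -0.344, 0.093], [0.476, -0.29, 0.115]]
[263. 246.] 359 (array([ 575.4, -224.7]), array([54.9, 45.4]), 86.9) [[0.557, -0.252, 0.054], [0.598, -0.199, 0.116]]
[227. 256.] 391 (array([ 571.8, -319.8]), array([53.9, 42.9]), 87.8) [[0.553, -0.347, 0.057], [0.592, -0.294, 0.115]]
[348. 274.] 590 (array([699.6, -31. ]), array([106.9,  56.8]), 1.7) [[0.649, -0.058, 0.015], [0.752, -0.004, 0.043]]
```

```bash
python3 - <<'E'
from m import *
from plan import *
for n in("top","scene"):
    p=shot(n);W=cloud(p)
    m=(W[...,2]>.012)&(W[...,2]<.06)&(W[...,0]>.62)&(W[...,0]<.85)&(W[...,1]<.1)&(W[...,1]>-.3)
    for c,a,P in blobs(p,m,W,.012,.06,30): print(n,c,a,rect(P),np.percentile(P,[1,99],axis=0).round(3).tolist())
    hsv=cv2.cvtColor(p["img"],cv2.COLOR_RGB2HSV)
    y=(hsv[...,0]>22)&(hsv[...,0]<32)&(hsv[...,1]>150)&(W[...,2]>.02)&(W[...,0]>.62)&(W[...,1]<0)
    print("yellow",np.percentile(W[y],[1,99],axis=0).round(3).tolist(),rect(W[y]), "x<.735: ymax",W[y&(W[...,0]<.74)][:,1].max() if (y&(W[...,0]<.74)).any() else None)
plan([((640,-60,205),Rt(92),.8),((719,-33,120),Rt(92),.8)])
E
```

```text
top [371. 117.] 1752 (array([ 764.6, -169.4]), array([171.7,  87.3]), 81.8) [[0.715, -0.252, 0.013], [0.81, -0.084, 0.05]]
top [318. 130.] 1055 (array([712.9,  20.1]), array([148.1, 149.9]), 3.9) [[0.643, -0.057, 0.014], [0.785, 0.084, 0.046]]
yellow [[0.716, -0.249, 0.029], [0.751, -0.208, 0.039]] (array([ 729.5, -235.9]), array([19.7, 56.1]), 40.1) x<.735: ymax -0.20804690165858708
scene [355. 280.] 1268 (array([716.2,  18. ]), array([147.3, 155.8]), 3.4) [[0.649, -0.06, 0.013], [0.79, 0.082, 0.044]]
scene [306. 313.] 2271 (array([ 766. , -171.9]), array([170.4,  85.6]), 82.0) [[0.722, -0.257, 0.014], [0.816, -0.09, 0.048]]
yellow [[0.72, -0.258, 0.021], [0.816, -0.085, 0.039]] (array([ 763., -131.]), array([111.2, 263.1]), 4.8) x<.735: ymax -0.0038427206954051996
from [ 455.7 -317.1  200.3]
14 -> [640. -60. 205.] 
  0.8 19 12 3 0.012 -0.011 -0.117; 0.8 17 15 3 0.012 -0.011 -0.117; 0.8 15 16 3 0.012 -0.011 -0.117; 0.8 13 18 2 0.012 -0.011 -0.117; 0.8 11 20 2 0.012 -0.011 -0.117; 0.8 9 21 2 0.011 -0.011 -0.117; 0.8 6 22 1 0.012 -0.011 -0.117; 0.8 4 22 1 0.011 -0.011 -0.117; 0.8 1 23 1 0.012 -0.011 -0.117; 0.8 -2 22 0 0.011 -0.011 -0.118; 0.8 -4 22 0 0.012 -0.011 -0.117; 0.8 -7 22 0 0.011 -0.011 -0.118; 0.8 -9 21 0 0.011 -0.011 -0.117; 0.8 -11 19 0 0.012 -0.01 -0.118
3 -> [719. -33. 120.] 
  0.8 -27 8 28 -0 -0 0; 0.8 -27 8 29 -0 -0 0; 0.8 -26 8 28 -0 -0 0
```

>>> servo_tool(
  deltas="0.8 19 12 3 0.012 -0.011 -0.117; 0.8 17 15 3 0.012 -0.011 -0.117; 0.8 15 16 3 0.012 -0.011 -0.117; 0.8 13 18 2 0.012 -0.011 -0.117; 0.8 11 20 2 0.012 -0.011 -0.117; 0.8 9 21 2 0.011 -0.011 -0.117; 0.8 6 22 1 0.012 -0.011 -0.117; 0.8 4 22 1 0.011 -0.011 -0.117",
)

```text
time_s: 24.9
position: [0.5618, -0.1691, 0.2036]
tool_rot: [[-0.786, 0.617, -0.039], [0.613, 0.786, 0.084], [0.082, 0.042, -0.996]]
ft_force: [0.2, 0.3, 0.2]
grip_width: 0.0685
gripper_force: 0.0
```

>>> servo_tool(
  deltas="0.8 1 23 1 0.012 -0.011 -0.117; 0.8 -2 22 0 0.011 -0.011 -0.118; 0.8 -4 22 0 0.012 -0.011 -0.117; 0.8 -7 22 0 0.011 -0.011 -0.118; 0.8 -9 21 0 0.011 -0.011 -0.117; 0.8 -11 19 0 0.012 -0.01 -0.118; 0.8 0 0 0 0 0 0; 0.8 0 0 0 0 0 0",
)

```text
time_s: 25.57
position: [0.6399, -0.0593, 0.2054]
tool_rot: [[-0.999, -0.036, 0.0], [-0.036, 0.999, 0.001], [-0.0, 0.001, -1.0]]
ft_force: [0.3, -0.7, 0.0]
grip_width: 0.0682
gripper_force: 0.0
```

>>> servo_tool(
  deltas="0.8 -24 9 28 0 0 0; 0.8 -24 9 29 0 0 0; 0.8 -23 9 28 0 0 0; 0.8 0 0 0 0 0 0; 0.8 0 0 0 0 0 0; 0.8 0 0 0 0 0 0; 0.8 0 0 0 0 0 0",
)

```text
time_s: 26.15
position: [0.71, -0.0324, 0.1228]
tool_rot: [[-0.999, -0.033, 0.003], [-0.033, 0.999, 0.0], [-0.003, 0.0, -1.0]]
ft_force: [-0.5, 0.2, 0.3]
grip_width: 0.068
gripper_force: 0.0
```

```bash
python3 - <<'E'
from m import *
from plan import *
s=env.observe();print(np.round(s["q"],1))
for n in("top","scene"):
    p=shot(n);W=cloud(p);M=masks(p)
    for c,a,P in blobs(p,M["orange"],W,.03,.05,60): print(n,c,a,rect(P))
plan([((710,-33,60),Rt(92),.8),((710,-33,-3),Rt(92),.8)])
E
```

```text
[ -12.1   41.2   51.3    0.    87.3 -104. ]
scene [348. 273.] 522 (array([698.7, -30.7]), array([107.8,  57. ]), 1.9)
from [710.  -32.1 122.6]
2 -> [710. -33.  60.] 
  0.8 0 0 31 0 0.001 -0.001; 0.8 0 -1 32 0 0.002 -0.001
2 -> [710. -33.  -3.] 
  0.8 0 0 31 0 -0 0; 0.8 0 0 32 0 -0 0
```

>>> servo_tool(
  deltas="0.8 0 -1 31 0 0.003 0; 0.8 0 0 32 0 0 0; 0.8 0 0 31 0 0 0; 0.8 0 0 29 0 0 0; 0.8 0 0 0 0 0 0; 0.8 0 0 0 0 0 0; 0.8 0 0 0 0 0 0",
)

```text
time_s: 26.83
position: [0.711, -0.0327, 0.0003]
tool_rot: [[-0.999, -0.034, 0.001], [-0.034, 0.999, 0.0], [-0.001, 0.0, -1.0]]
ft_force: [-0.2, 0.2, 1.1]
grip_width: 0.0684
gripper_force: 0.0
```

>>> servo_tool(
  deltas="0.5 0 0 0 0 0 0; 0.5 0 0 0 0 0 0; 0.5 0 0 0 0 0 0; 0.5 0 0 0 0 0 0; 0.5 0 0 0 0 0 0; 0.5 0 0 0 0 0 0",
)

```text
time_s: 27.33
position: [0.7128, -0.0342, 0.0031]
tool_rot: [[-0.999, -0.033, 0.007], [-0.033, 0.999, -0.003], [-0.007, -0.003, -1.0]]
ft_force: [-1.4, -4.6, 15.2]
grip_width: 0.0431
gripper_force: 13.8
```

```bash
python3 - <<'E'
from m import *
p=shot("scene");save(p,"d1.png",(270,180,430,340),3.7)
W=cloud(p);M=masks(p)
for c,a,P in blobs(p,M["orange"],W,.005,.09,30): print(c,a,rect(P),np.percentile(P,[2,98],axis=0).round(3).tolist())
E
```

```text
[273. 254.] 31 (array([ 596.4, -209.5]), array([ 5.2, 24.4]), 6.6) [[0.593, -0.221, 0.05], [0.598, -0.198, 0.089]]
[237. 263.] 45 (array([ 591.4, -304. ]), array([ 5.7, 21.9]), 6.3) [[0.588, -0.313, 0.05], [0.593, -0.294, 0.089]]
[351. 266.] 34 (array([690.4, -14.9]), array([13.6, 29.7]), 25.0) [[0.68, -0.029, 0.036], [0.696, -0.003, 0.043]]
[222. 267.] 40 (array([ 588.4, -339.3]), array([17.5,  5.2]), 83.5) [[0.586, -0.348, 0.052], [0.591, -0.331, 0.089]]
[354. 285.] 288 (array([739.7, -28.3]), array([55.8, 43.6]), 86.6) [[0.723, -0.056, 0.008], [0.753, -0.002, 0.044]]
```

View pics/d1.png

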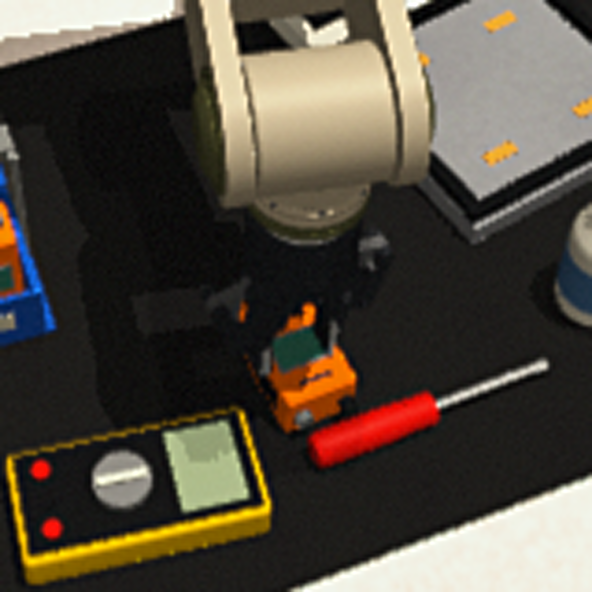

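>>> servo_tool(
  deltas="0.9 0 0 0 0 0 0; 0.9 0 0 0 0 0 0; 0.9 0 0 0 0 0 0; 0.9 0 0 0 0 0 0",
)

```text
time_s: 27.72
position: [0.7098, -0.0321, -0.002]
tool_rot: [[-0.999, -0.034, -0.002], [-0.034, 0.999, 0.001], [0.002, 0.001, -1.0]]
ft_force: [-0.0, -0.6, -0.8]
grip_width: 0.0766
gripper_force: 0.0
```

```bash
python3 - <<'E'
from m import *
p=shot("scene");save(p,"d2.png",(310,220,390,310),6.5)
W=cloud(p);M=masks(p)
t=np.array(env.observe()["position"]);print(t)
for c,a,P in blobs(p,M["orange"],W,.005,.09,60): print(c,a,rect(P),np.percentile(P,[2,98],axis=0).round(3).tolist())
# dark/grey finger points near tcp
m=(W[...,2]>.01)&(W[...,2]<.09)&(abs(W[...,0]-t[0])<.04)&(abs(W[...,1]-t[1])<.07)&~M["orange"]
for z0 in np.arange(.01,.09,.01):
    q=W[m&(W[...,2]>=z0)&(W[...,2]<z0+.01)]
    print(z0.round(2),len(q),(np.sort(q[:,1])[::max(1,len(q)//14)]*1000).round(0).tolist())
E
```

```text
[ 0.70966059 -0.03205574 -0.00231417]
[352. 281.] 387 (array([717.4, -23.2]), array([70.6, 68.8]), 3.7) [[0.685, -0.056, 0.008], [0.752, -0.002, 0.044]]
0.01 16 [-58.0, -58.0, -58.0, -58.0, -57.0, -57.0, -57.0, -57.0, -57.0, -57.0, -57.0, -57.0, -56.0, -56.0, -56.0, -56.0]
0.02 17 [-58.0, -58.0, -57.0, -57.0, -57.0, -57.0, -57.0, -57.0, -57.0, -57.0, -57.0, -57.0, -56.0, -56.0, -56.0, -55.0, -10.0]
0.03 75 [-102.0, -98.0, -96.0, -92.0, -90.0, -86.0, -58.0, -57.0, -46.0, -40.0, -31.0, -22.0, -19.0, -15.0, -12.0]
0.04 136 [-76.0, -47.0, -44.0, -41.0, -38.0, -36.0, -33.0, -30.0, -28.0, -25.0, -22.0, -18.0, -16.0, -11.0, 6.0, 11.0]
0.05 26 [-84.0, -83.0, -83.0, -82.0, -79.0, -76.0, -76.0, -74.0, -74.0, -72.0, -72.0, 6.0, 6.0, 7.0, 7.0, 7.0, 7.0, 7.0, 7.0, 8.0, 9.0, 10.0, 12.0, 13.0, 17.0, 18.0]
0.06 29 [-85.0, -83.0, -82.0, -81.0, -79.0, -78.0, -76.0, -74.0, -72.0, 6.0, 6.0, 7.0, 9.0, 17.0, 20.0]
0.07 22 [-84.0, -84.0, -82.0, -81.0, -77.0, -76.0, -75.0, -75.0, -72.0, -72.0, 5.0, 5.0, 6.0, 6.0, 7.0, 8.0, 8.0, 9.0, 10.0, 11.0, 16.0, 18.0]
0.08 26 [-98.0, -92.0, -85.0, -85.0, -83.0, -81.0, -80.0, -79.0, -78.0, -77.0, -72.0, -72.0, -70.0, 6.0, 8.0, 8.0, 9.0, 10.0, 12.0, 12.0, 15.0, 15.0, 19.0, 22.0, 23.0, 26.0]
```

View pics/d2.png

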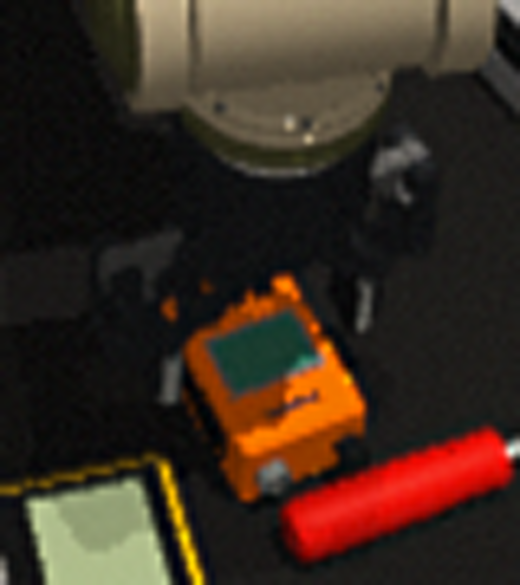

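```bash
python3 - <<'E'
from m import *
p=shot("scene");W=cloud(p)
for y in(.0045,.012,-.07):
  for z in(0,.015,.03,.045,.06):
    uv=proj(p,[[.712,y+.002,z]])[0]; print(y,z,((uv-[310,220])*6.5).round(0))
# grid of depth points around right finger strip, crop (362,300)->px
for v in range(262,276):
    print(v,[tuple((W[v,u]*1000).round(0).astype(int)) if np.isfinite(W[v,u]).all() else None for u in (364,365,366,367)])
s=env.observe();print(s["q"],s["position"])
E
```

```text
0.0045 0 [332. 377.]
0.0045 0.015 [335. 358.]
0.0045 0.03 [337. 339.]
0.0045 0.045 [340. 319.]
0.0045 0.06 [342. 298.]
0.012 0 [348. 372.]
0.012 0.015 [351. 352.]
0.012 0.03 [354. 333.]
0.012 0.045 [356. 313.]
0.012 0.06 [359. 293.]
-0.07 0 [170. 434.]
-0.07 0.015 [171. 415.]
-0.07 0.03 [172. 396.]
-0.07 0.045 [173. 376.]
-0.07 0.06 [174. 356.]
262 [(np.int64(713), np.int64(8), np.int64(79)), (np.int64(720), np.int64(7), np.int64(90)), (np.int64(722), np.int64(9), np.int64(90)), (np.int64(722), np.int64(12), np.int64(89))]
263 [(np.int64(714), np.int64(8), np.int64(76)), (np.int64(717), np.int64(9), np.int64(79)), (np.int64(720), np.int64(10), np.int64(83)), (np.int64(723), np.int64(12), np.int64(85))]
264 [(np.int64(716), np.int64(8), np.int64(73)), (np.int64(721), np.int64(7), np.int64(81)), (np.int64(721), np.int64(10), np.int64(79)), (np.int64(716), np.int64(16), np.int64(70))]
265 [(np.int64(718), np.int64(6), np.int64(73)), (np.int64(720), np.int64(8), np.int64(75)), (np.int64(720), np.int64(11), np.int64(73)), (np.int64(715), np.int64(17), np.int64(63))]
266 [(np.int64(720), n
[... 1236 characters left out ...]
28), np.int64(5))]
273 [(np.int64(700), np.int64(21), np.int64(0)), (np.int64(703), np.int64(22), np.int64(3)), (np.int64(705), np.int64(25), np.int64(4)), (np.int64(704), np.int64(28), np.int64(1))]
274 [(np.int64(704), np.int64(19), np.int64(2)), (np.int64(705), np.int64(21), np.int64(2)), (np.int64(705), np.int64(25), np.int64(-1)), (np.int64(708), np.int64(26), np.int64(3))]
275 [(np.int64(705), np.int64(19), np.int64(-1)), (np.int64(707), np.int64(20), np.int64(1)), (np.int64(708), np.int64(23), np.int64(0)), (np.int64(710), np.int64(25), np.int64(1))]
[-1.21161995e+01  4.76235784e+01  5.95446011e+01  2.29569080e-02
  7.30238978e+01 -1.04095637e+02] [ 0.70963859 -0.03205141 -0.0025526 ]
```

The fingertips really end at z≈45 mm while the reported TCP is near 0. The right tip shows at (362,328) in the crop and its depth gives z≈47. The tips sit about 35 mm short of the nominal TCP, so I have to go deeper.

>>> servo_tool(
  deltas="0.9 0 2 12 0 0 0; 0.9 0 0 11 0 0 0; 0.9 0 0 0 0 0 0; 0.9 0 0 0 0 0 0; 0.9 0 0 0 0 0 0",
)

```text
time_s: 28.23
position: [0.7096, -0.0302, -0.0259]
tool_rot: [[-0.999, -0.034, -0.003], [-0.034, 0.999, 0.001], [0.003, 0.001, -1.0]]
ft_force: [0.6, 0.4, 0.2]
grip_width: 0.077
gripper_force: 0.0
```

```bash
cat > tip.py <<'E'
from m import *
s=env.observe();t=np.array(s["position"]);print(t.round(4),s["ft_force"].round(1),s["grip_width"])
p=shot("scene");W=cloud(p);M=masks(p)
m=(abs(W[...,0]-t[0])<.03)&(abs(W[...,1]-t[1])<.075)&~M["orange"]
for lo,hi in((.03,.075),(-.075,-.03)):
    q=W[m&(W[...,1]-t[1]>lo)&(W[...,1]-t[1]<hi)&(W[...,0]>t[0]+.002)&(W[...,2]>.006)]
    print(len(q),"zmin",np.sort(q[:,2])[:6].round(4),"y",np.percentile(q[:,1],[3,97]).round(4))
for c,a,P in blobs(p,M["orange"],W,.005,.05,60): print(c,a,np.percentile(P,[2,98],axis=0).round(3).tolist())
E
python3 tip.py
```

```text
[ 0.7096 -0.0302 -0.0259] [0.6 0.4 0.2] 0.0769551852465979
348 zmin [0.0064 0.0183 0.0246 0.0247 0.0249 0.0254] y [0.0013 0.0371]
792 zmin [0.006  0.0196 0.0256 0.0266 0.0278 0.0282] y [-0.1004 -0.0613]
[353. 284.] 314 [[0.706, -0.056, 0.008], [0.753, -0.002, 0.043]]
```

>>> servo_tool(
  deltas="0.9 0 0 11 0 0 0; 0.9 0 0 0 0 0 0; 0.9 0 0 0 0 0 0; 0.5 0 0 0 0 0 0; 0.5 0 0 0 0 0 0; 0.5 0 0 0 0 0 0; 0.5 0 0 0 0 0 0; 0.5 0 0 0 0 0 0",
  newtons=60,
)

```text
time_s: 28.95
position: [0.7098, -0.0302, -0.0362]
tool_rot: [[-0.999, -0.034, -0.002], [-0.034, 0.999, 0.001], [0.002, 0.001, -1.0]]
ft_force: [0.5, 0.4, 2.7]
grip_width: 0.0555
gripper_force: 64.2
```

>>> servo_tool(
  deltas="0.5 0 0 -20 0 0 0; 0.5 0 0 -30 0 0 0; 0.5 0 0 -40 0 0 0; 0.5 0 0 -40 0 0 0; 0.5 0 0 -40 0 0 0; 0.5 0 0 0 0 0 0; 0.5 0 0 0 0 0 0; 0.5 0 0 0 0 0 0",
)

```text
time_s: 29.62
position: [0.7095, -0.0302, 0.1322]
tool_rot: [[-0.999, -0.034, -0.005], [-0.034, 0.999, 0.001], [0.005, 0.002, -1.0]]
ft_force: [0.2, 1.1, -1.8]
grip_width: 0.0552
gripper_force: 63.8
```

```bash
cat >> plan.py <<'E'
GO=56
def gp(G,R,g): return (np.array(G,float)+GO*R[:,2],R,g)
E
python3 - <<'E'
from plan import *
a=plan([gp((460,-70,215),Rt(2),.5)])
a=plan([gp((460,-70,215),Rt(2,-t),.5) for t in(40,80)],a)
E
```

```text
from [709.5 -30.2 132.2]
13 -> [460. -70. 159.] 
  0.5 19 -2 -2 -0 -0 0.121; 0.5 19 -5 -2 -0 -0 0.121; 0.5 18 -7 -2 -0 -0 0.121; 0.5 17 -9 -2 -0 -0 0.121; 0.5 16 -11 -2 -0 -0 0.121; 0.5 15 -13 -2 -0 -0 0.121; 0.5 13 -15 -2 -0.001 -0.001 0.121; 0.5 11 -16 -2 -0 -0 0.121; 0.5 9 -17 -2 -0.001 -0.001 0.12; 0.5 7 -18 -2 -0 -0 0.121; 0.5 4 -19 -2 -0.001 -0.001 0.12; 0.5 2 -19 -2 -0 -0 0.121; 0.5 0 -20 -2 -0.001 -0.001 0.12
from [459.8 -70.2 159.1]
6 -> [ 461. -106.  172.] 
  0.5 -6 0 -2 0 -0.116 0; 0.5 -6 0 -1 0 -0.116 0; 0.5 -6 0 -1 0 -0.116 0; 0.5 -7 0 0 0 -0.117 0; 0.5 -6 0 1 0 -0.116 0; 0.5 -7 0 1 0 -0.117 0
6 -> [ 462. -125.  205.] 
  0.5 -6 0 -2 0 -0.116 -0; 0.5 -6 0 -2 0 -0.116 -0; 0.5 -6 0 -1 0 -0.116 -0; 0.5 -6 0 0 0 -0.117 -0; 0.5 -7 0 1 0 -0.116 -0; 0.5 -6 0 2 0 -0.117 -0
```

>>> servo_tool(
  deltas="0.5 19 -2 -2 0 0 0.121; 0.5 19 -5 -2 0 0 0.121; 0.5 18 -7 -2 0 0 0.121; 0.5 17 -9 -2 0 0 0.121; 0.5 16 -11 -2 0 0 0.121; 0.5 15 -13 -2 0 0 0.121; 0.5 13 -15 -2 0 0 0.121; 0.5 11 -16 -2 0 0 0.121",
)

```text
time_s: 30.28
position: [0.5542, -0.0544, 0.1479]
tool_rot: [[-0.59, 0.807, -0.007], [0.807, 0.59, 0.002], [0.006, -0.004, -1.0]]
ft_force: [0.3, -0.2, -1.6]
grip_width: 0.0558
gripper_force: 63.6
```

>>> servo_tool(
  deltas="0.5 9 -17 -2 0 0 0.12; 0.5 7 -18 -2 0 0 0.121; 0.5 4 -19 -2 0 0 0.12; 0.5 2 -19 -2 0 0 0.121; 0.5 0 -20 -2 0 0 0.12; 0.5 0 0 0 0 0 0; 0.5 0 0 0 0 0 0",
)

```text
time_s: 30.87
position: [0.4596, -0.0701, 0.1592]
tool_rot: [[-0.036, 0.999, -0.005], [0.999, 0.036, 0.002], [0.002, -0.005, -1.0]]
ft_force: [0.6, 0.0, -1.2]
grip_width: 0.0552
gripper_force: 63.8
```

>>> servo_tool(
  deltas="0.5 -6 0 -2 0 -0.116 0; 0.5 -6 0 -1 0 -0.116 0; 0.5 -6 0 -1 0 -0.116 0; 0.5 -7 0 0 0 -0.117 0; 0.5 -6 0 1 0 -0.116 0; 0.5 -7 0 1 0 -0.117 0; 0.5 0 0 0 0 0 0; 0.5 0 0 0 0 0 0",
)

```text
time_s: 31.53
position: [0.4621, -0.1052, 0.1717]
tool_rot: [[-0.034, 0.999, 0.019], [0.768, 0.038, -0.639], [-0.639, -0.007, -0.769]]
ft_force: [-0.1, 0.9, -0.1]
grip_width: 0.0555
gripper_force: 63.9
```

```bash
python3 - <<'E'
from plan import *
print(np.round(env.observe()["q"],1))
a=plan([gp((460,-70,215),Rt(2,-t),.5) for t in(40,80)])
E
```

```text
[ -4.5  18.9  96.1 -43.6  67.2  11.5]
from [ 462.1 -105.2  171.7]
1 -> [ 461. -106.  172.] 
  0.5 -1 -1 0 -0.003 -0.005 0.007
6 -> [ 462. -125.  205.] 
  0.5 -6 0 -2 -0 -0.116 0; 0.5 -6 0 -1 -0 -0.116 0; 0.5 -6 0 -1 -0 -0.116 0; 0.5 -7 0 0 -0 -0.117 0; 0.5 -6 0 1 -0 -0.116 0; 0.5 -7 0 1 -0 -0.117 0
```

>>> servo_tool(
  deltas="0.5 -6 0 -2 0 -0.116 0; 0.5 -6 0 -1 0 -0.116 0; 0.5 -6 0 -1 0 -0.116 0; 0.5 -7 0 0 0 -0.117 0; 0.5 -6 0 1 0 -0.116 0; 0.5 0 0 0 0 0 0; 0.5 0 0 0 0 0 0",
)

```text
time_s: 32.12
position: [0.4624, -0.1231, 0.1989]
tool_rot: [[-0.016, 0.999, 0.03], [0.293, 0.033, -0.955], [-0.956, -0.007, -0.294]]
ft_force: [-0.7, 0.9, -0.8]
grip_width: 0.0554
gripper_force: 63.9
```

```bash
python3 - <<'E'
from m import *
s=env.observe()
print(np.round(s["q"],1))
p=shot("scene");save(p,"tilt.png",(180,60,460,280),2.8)
W=cloud(p);M=masks(p)
for c,a,P in blobs(p,M["orange"],W,.12,.35,30): print(c,a,np.percentile(P,[2,98],axis=0).round(3).tolist())
E
```

```text
[  4.9  30.2 101.2 -75.1  81.   40.3]
[299. 163.] 272 [[0.437, -0.098, 0.225], [0.491, -0.055, 0.262]]
[304. 187.] 36 [[0.486, -0.084, 0.154], [0.493, -0.061, 0.207]]
```

View pics/tilt.png

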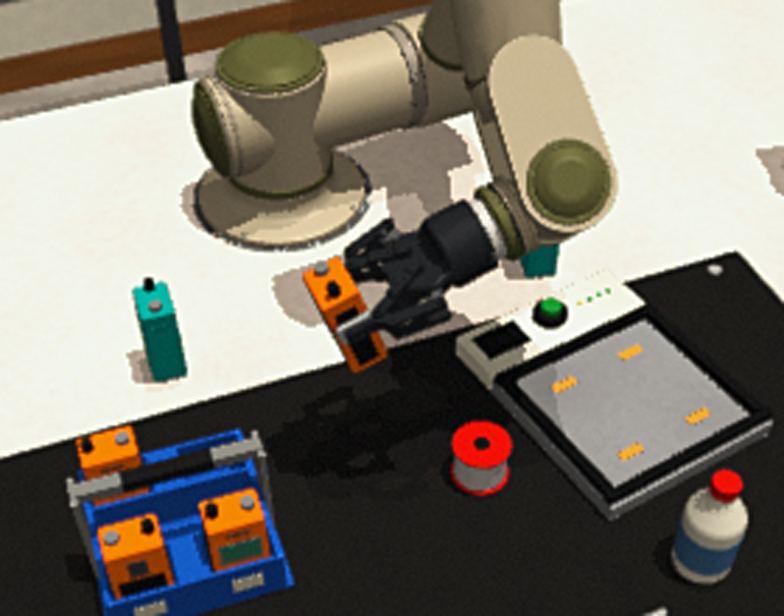

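The handset is held about 17° short of upright at (345,310) in the crop, and the arm is clear. I'll tilt a bit further with some yaw, away from the reel.

```bash
python3 - <<'E'
from plan import *
R=Rt(-8,-82)
a=plan([gp((420,-100,200),R,.5),gp((420,-100,110),R,.5)])
E
```

```text
from [ 462.5 -123.2  199.8]
2 -> [ 412. -155.  192.] 
  0.5 -1 -26 16 0.084 -0.079 0.021; 0.5 0 -24 17 0.084 -0.079 0.02
3 -> [ 412. -155.  102.] 
  0.5 30 0 4 -0 0 0; 0.5 30 0 4 -0 0 0; 0.5 30 0 5 -0 0 0
```

>>> servo_tool(
  deltas="0.5 -1 -26 16 0.084 -0.079 0.021; 0.5 0 -24 17 0.084 -0.079 0.02; 0.5 0 0 0 0 0 0; 0.5 0 0 0 0 0 0; 0.5 30 0 4 0 0 0; 0.5 30 0 4 0 0 0; 0.5 30 0 5 0 0 0; 0.5 0 0 0 0 0 0",
)

```text
time_s: 32.83
position: [0.4124, -0.1554, 0.099]
tool_rot: [[0.016, 0.99, -0.137], [0.137, -0.138, -0.981], [-0.99, -0.003, -0.138]]
ft_force: [-0.8, 0.2, -1.4]
grip_width: 0.0553
gripper_force: 63.8
```

>>> servo_tool(
  deltas="0.5 0 0 0 0 0 0; 0.5 0 0 0 0 0 0; 0.5 0 0 0 0 0 0",
)

```text
time_s: 33.08
position: [0.4127, -0.1554, 0.1042]
tool_rot: [[0.023, 0.991, -0.135], [0.133, -0.137, -0.982], [-0.991, 0.005, -0.135]]
ft_force: [-0.1, -0.1, -0.0]
grip_width: 0.055
gripper_force: 63.8
```

```bash
python3 - <<'E'
from m import *
s=env.observe()
print(np.round(s["q"],1),s["position"])
R=np.array(s["tool_rot"]);print("tilt",np.degrees(np.arccos(-R[2,2])), R[:,2].round(2), "G",(s["position"]-.056*R[:,2]).round(3))
p=shot("scene");save(p,"tilt2.png",(180,60,460,280),2.8)
W=cloud(p);M=masks(p)
m=(W[...,1]>-.16)&(W[...,1]<-.03)&(W[...,0]<.5)&(W[...,2]<.25)
for c,a,P in blobs(p,M["orange"]&m,W,.02,.35,20): print(c,a,np.percentile(P,[2,98],axis=0).round(3).tolist())
E
```

```text
[  1.8  46.1 106.6 -77.9  87.5  63.4] [ 0.41266671 -0.15536584  0.10417134]
tilt 82.23805822875107 [-0.14 -0.98 -0.14] G [ 0.42  -0.1    0.112]
[287. 183.] 217 [[0.4, -0.124, 0.126], [0.451, -0.085, 0.161]]
[297. 205.] 30 [[0.447, -0.096, 0.048], [0.454, -0.078, 0.09]]
[288. 206.] 26 [[0.444, -0.118, 0.05], [0.452, -0.104, 0.096]]
```

View pics/tilt2.png

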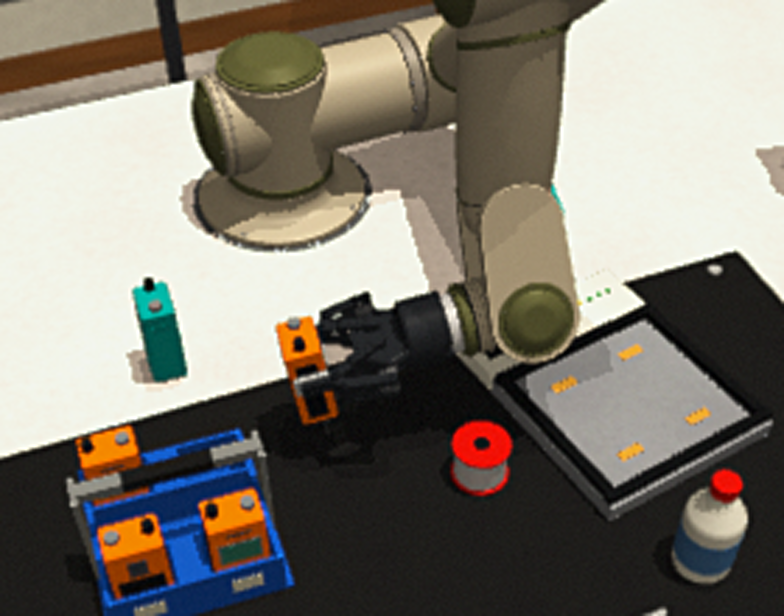

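```bash
python3 - <<'E'
from m import *
p=shot("scene");W=cloud(p)
for v in range(165,196,3): print(v,[tuple(int(x) for x in (W[v,u]*1000).round(0)) if np.isfinite(W[v,u]).all() else None for u in (345,352,360,368,376,384)])
m=(W[...,0]>.4)&(W[...,0]<.49)&(W[...,1]>-.15)&(W[...,1]<-.03)&masks(p)["orange"]
print("orange z",np.percentile(W[m][:,2],[1,50,90,99]).round(3))
E
```

```text
165 [(448, 66, 174), (456, 85, 175), (486, 94, 198), (494, 115, 197), (501, 136, 196), (503, 161, 189)]
168 [(457, 63, 172), (466, 80, 174), (490, 93, 190), (499, 113, 191), (507, 134, 191), (507, 160, 182)]
171 [(465, 59, 168), (471, 78, 167), (493, 92, 181), (511, 107, 192), (512, 132, 184), (512, 158, 176)]
174 [(469, 57, 161), (475, 77, 160), (500, 89, 177), (510, 109, 179), (517, 130, 178), (515, 158, 166)]
177 [(473, 56, 153), (481, 74, 154), (502, 89, 167), (511, 109, 168), (516, 132, 165), (520, 156, 160)]
180 [(474, 56, 142), (483, 74, 143), (506, 87, 160), (517, 107, 163), (525, 128, 162), (521, 157, 148)]
183 [(474, 57, 129), (484, 74, 132), (510, 86, 152), (520, 106, 154), (526, 129, 151), (435, 215, 33)]
186 [(387, 100, 18), (406, 116, 29), (514, 85, 143), (521, 107, 143), (522, 132, 134), (440, 214, 25)]
189 [(387, 101, 3), (417, 111, 28), (427, 134, 28), (522, 108, 131), (444, 183, 26), (450, 209, 23)]
192 [(400, 95, 4), (422, 109, 20), (442, 127, 32), (450, 151, 32), (453, 179, 23), (459, 204, 20)]
195 [(409, 91, 1), (425, 108, 9), (456, 120, 35), (454, 150, 21), (464, 173, 22), (476, 195, 26)]
orange z [0.051 0.149 0.154 0.163]
```

>>> servo_tool(
  deltas="0.5 20 0 3 0 0 0; 0.5 14 0 2 0 0 0; 0.5 0 0 0 0 0 0; 0.5 0 0 0 0 0 0; 0.5 4 0 0 0 0 0; 0.5 0 0 0 0 0 0; 0.5 0 0 0 0 0 0",
)

```text
time_s: 33.77
position: [0.4123, -0.1553, 0.0645]
tool_rot: [[0.021, 0.991, -0.136], [0.133, -0.137, -0.982], [-0.991, 0.002, -0.134]]
ft_force: [-0.0, 0.0, -0.4]
grip_width: 0.0553
gripper_force: 63.8
```

>>> servo_tool(
  deltas="0.5 3 0 0 0 0 0; 0.5 0 0 0 0 0 0; 0.5 0 0 0 0 0 0",
)

```text
time_s: 34.02
position: [0.4123, -0.155, 0.061]
tool_rot: [[0.02, 0.991, -0.136], [0.133, -0.137, -0.982], [-0.991, 0.001, -0.134]]
ft_force: [-0.2, -0.4, -1.1]
grip_width: 0.0553
gripper_force: 63.8
```

>>> servo_tool(
  deltas="0.5 3 0 0 0 0 0; 0.5 0 0 0 0 0 0; 0.5 0 0 0 0 0 0",
)

```text
time_s: 34.27
position: [0.4124, -0.1545, 0.0599]
tool_rot: [[0.02, 0.991, -0.136], [0.128, -0.137, -0.982], [-0.992, 0.002, -0.129]]
ft_force: [-0.2, 2.5, 12.0]
grip_width: 0.0555
gripper_force: 64.7
```

>>> servo_tool(
  deltas="0.5 2 0 0 0 0 0; 0.5 0 0 0 0 0 0; 0.5 0 0 0 0 0 0",
)

```text
time_s: 34.52
position: [0.4123, -0.1543, 0.06]
tool_rot: [[0.021, 0.991, -0.135], [0.123, -0.137, -0.983], [-0.992, 0.004, -0.125]]
ft_force: [0.3, 5.5, 24.6]
grip_width: 0.0554
gripper_force: 65.2
```

```bash
python3 - <<'E'
from m import *
p=shot("scene");W=cloud(p)
m=(W[...,0]>.38)&(W[...,0]<.49)&(W[...,1]>-.15)&(W[...,1]<-.03)&masks(p)["orange"]
print("orange z",np.percentile(W[m][:,2],[1,50,90,99]).round(3))
E
```

```text
orange z [0.005 0.105 0.109 0.115]
```

>>> servo_tool(
  deltas="0.5 -3 0 0 0 0 0; 0.5 0 0 0 0 0 0; 0.9 0 0 0 0 0 0; 0.9 0 0 0 0 0 0; 0.9 0 0 0 0 0 0; 0.9 0 0 0 0 0 0; 0.9 0 0 0 0 0 0; 0.9 0 0 0 0 0 0",
)

```text
time_s: 35.23
position: [0.4123, -0.1547, 0.0588]
tool_rot: [[0.02, 0.991, -0.136], [0.133, -0.137, -0.982], [-0.991, 0.001, -0.134]]
ft_force: [0.1, -0.3, 0.1]
grip_width: 0.077
gripper_force: 0.0
```

```bash
python3 - <<'E'
from m import *
p=shot("scene");W=cloud(p)
m=(W[...,0]>.36)&(W[...,0]<.5)&(W[...,1]>-.16)&(W[...,1]<-.01)
for c,a,P in blobs(p,m&masks(p)["orange"],W,.005,.12,20): print(c,a,rect(P[P[:,2]>.09]) if P[:,2].max()>.09 else "",np.percentile(P,[2,98],axis=0).round(3).tolist())
save(p,"rel.png",(240,150,380,260),4)
E
```

```text
[291. 194.] 227 (array([424.7, -94.8]), array([38.8, 58. ]), 80.1) [[0.395, -0.116, 0.069], [0.452, -0.074, 0.11]]
[290. 216.] 26  [[0.443, -0.115, 0.006], [0.457, -0.1, 0.057]]
```

View pics/rel.png

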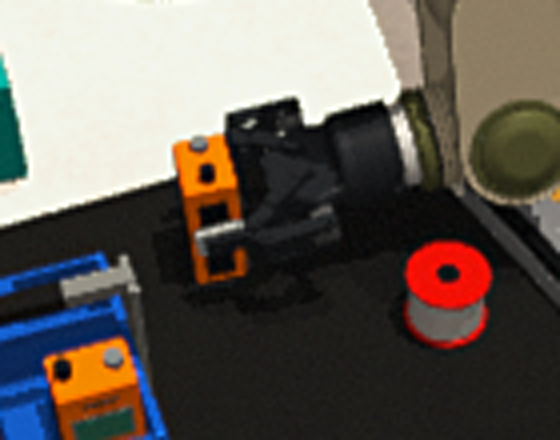

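>>> servo_tool(
  deltas="0.9 0 0 -15 0 0 0; 0.9 0 0 -25 0 0 0; 0.9 0 0 -40 0 0 0; 0.9 0 0 -40 0 0 0; 0.9 -40 0 0 0 0 0; 0.9 -40 0 0 0 0 0; 0.9 -40 0 0 0 0 0; 0.9 -30 0 0 0 0 0",
)

```text
time_s: 35.95
position: [0.4254, -0.0568, 0.2263]
tool_rot: [[0.021, 0.991, -0.135], [0.132, -0.137, -0.982], [-0.991, 0.003, -0.134]]
ft_force: [0.2, 1.0, 0.1]
grip_width: 0.0766
gripper_force: 0.0
```

>>> servo_tool(
  deltas="0.8 0 0 0 0 0 0; 0.8 0 0 0 0 0 0; 0.8 0 0 0 0 0 0; 0.8 0 0 0 0 0 0",
)

```text
time_s: 36.28
position: [0.4255, -0.0568, 0.2227]
tool_rot: [[0.017, 0.991, -0.136], [0.132, -0.137, -0.982], [-0.991, -0.001, -0.133]]
ft_force: [-0.3, -0.7, -0.1]
grip_width: 0.0685
gripper_force: 0.0
```

```bash
python3 - <<'E'
from m import *
from plan import *
print(np.round(env.observe()["q"],1))
p=shot("scene");W=cloud(p);M=masks(p)
for c,a,P in blobs(p,M["orange"],W,.005,.13,60): print(c,a,rect(P[(P[:,2]>.095)&(P[:,2]<.112)]) if P[:,2].max()>.09 else "",np.percentile(P,[2,98],axis=0).round(3).tolist())
R=Rt(80)
a=plan([((422,-10,210),Rt(-8,-30),.8),((422,-97,210),R,.8)])
E
```

```text
[ 13.3  35.1  95.9 -70.  100.5  44.2]
[293. 199.] 299 (array([423.3, -90.7]), array([40.5, 58.9]), 81.1) [[0.401, -0.113, 0.008], [0.454, -0.073, 0.109]]
[218. 221.] 257 (array([ 455.9, -317. ]), array([55.8, 43.3]), 89.5) [[0.436, -0.343, 0.092], [0.476, -0.29, 0.114]]
[263. 246.] 357 (array([ 578.5, -224.8]), array([55. , 42.3]), 85.4) [[0.557, -0.252, 0.056], [0.598, -0.199, 0.115]]
[227. 256.] 391 (array([ 572.2, -319.5]), array([53.7, 43. ]), 85.7) [[0.552, -0.347, 0.055], [0.592, -0.294, 0.114]]
from [425.5 -56.8 222.6]
8 -> [422. -10. 210.] 
  0.8 2 -1 -5 0 0.114 0; 0.8 3 -1 -5 0 0.114 0; 0.8 4 -1 -5 0 0.114 0; 0.8 4 -1 -4 0 0.114 0; 0.8 5 -1 -4 0 0.114 0.001; 0.8 5 -2 -4 0 0.114 0; 0.8 5 -1 -3 0 0.115 0.001; 0.8 5 -2 -2 0.001 0.114 0
14 -> [422. -97. 210.] 
  0.8 -5 1 3 -0.029 0.03 -0.107; 0.8 -5 0 3 -0.029 0.03 -0.107; 0.8 -6 0 3 -0.029 0.03 -0.107; 0.8 -6 -1 3 -0.029 0.03 -0.107; 0.8 -5 -2 2 -0.029 0.03 -0.107; 0.8 -5 -2 2 -0.028 0.03 -0.107; 0.8 -5 -3 2 -0.029 0.03 -0.107; 0.8 -5 -4 2 -0.028 0.03 -0.107; 0.8 -4 -4 1 -0.028 0.029 -0.107; 0.8 -4 -5 1 -0.029 0.03 -0.107; 0.8 -3 -5 1 -0.028 0.029 -0.107; 0.8 -3 -6 1 -0.029 0.03 -0.107; 0.8 -3 -6 0 -0.028 0.029 -0.107; 0.8 -1 -5 0 -0.029 0.03 -0.106
```

```bash
python3 - <<'E'
from plan import *
a=plan([((421.5,-94,200),Rt(-9),.9)])
E
```

```text
from [425.5 -56.8 222.6]
12 -> [422. -94. 200.] 
  0.9 1 0 3 0.001 0.12 0.001; 0.9 1 0 4 0.001 0.12 0.001; 0.9 1 0 4 0.001 0.12 0.001; 0.9 0 0 4 0.001 0.12 0.002; 0.9 0 0 4 0.001 0.12 0.001; 0.9 -1 0 3 0.001 0.12 0.002; 0.9 -1 0 3 0.001 0.12 0.001; 0.9 -1 0 3 0.001 0.119 0.002; 0.9 -2 0 3 0.001 0.12 0.001; 0.9 -2 0 3 0.001 0.119 0.002; 0.9 -3 1 3 0.001 0.12 0.001; 0.9 -3 0 2 0.001 0.119 0.002
```

>>> servo_tool(
  deltas="0.9 1 0 3 0.001 0.12 0.001; 0.9 1 0 4 0.001 0.12 0.001; 0.9 1 0 4 0.001 0.12 0.001; 0.9 0 0 4 0.001 0.12 0.002; 0.9 0 0 4 0.001 0.12 0.001; 0.9 -1 0 3 0.001 0.12 0.002; 0.9 -1 0 3 0.001 0.12 0.001; 0.9 -1 0 3 0.001 0.119 0.002",
)

```text
time_s: 37.0
position: [0.4226, -0.0809, 0.2087]
tool_rot: [[0.135, 0.989, -0.062], [0.88, -0.149, -0.45], [-0.454, 0.006, -0.891]]
ft_force: [0.4, 0.5, -1.0]
grip_width: 0.077
gripper_force: 0.0
```

>>> servo_tool(
  deltas="0.9 -2 0 3 0.001 0.12 0.001; 0.9 -2 0 3 0.001 0.119 0.002; 0.9 -3 1 3 0.001 0.12 0.001; 0.9 -3 0 2 0.001 0.119 0.002; 0.9 0 0 0 0 0 0; 0.9 0 0 0 0 0 0; 0.9 0 0 0 0 0 0",
)

```text
time_s: 37.58
position: [0.4209, -0.094, 0.2005]
tool_rot: [[0.157, 0.988, 0.001], [0.988, -0.157, -0.0], [-0.0, 0.001, -1.0]]
ft_force: [-0.1, 0.6, -0.7]
grip_width: 0.0766
gripper_force: 0.0
```

```bash
python3 - <<'E'
from m import *
from plan import *
p=shot("scene");W=cloud(p);M=masks(p)
for c,a,P in blobs(p,M["orange"],W,.005,.13,60): print(c,a,rect(P[(P[:,2]>.095)&(P[:,2]<.112)]) if P[:,2].max()>.09 else "",np.percentile(P,[2,98],axis=0).round(3).tolist())
a=plan([((421.5,-94,28),Rt(-9),.9)])
E
```

```text
[293. 199.] 301 (array([424.1, -91. ]), array([39.7, 57.7]), 81.7) [[0.399, -0.113, 0.007], [0.454, -0.073, 0.109]]
[218. 221.] 256 (array([ 454.7, -316.8]), array([56.2, 44.3]), 86.5) [[0.437, -0.343, 0.093], [0.477, -0.29, 0.115]]
[263. 246.] 352 (array([ 576.6, -224.8]), array([54.8, 44. ]), 87.1) [[0.558, -0.252, 0.052], [0.598, -0.199, 0.114]]
[227. 256.] 392 (array([ 572.3, -319.8]), array([53.8, 41.3]), 87.3) [[0.553, -0.347, 0.058], [0.592, -0.294, 0.115]]
from [421.  -93.4 200.7]
5 -> [422. -94.  28.] 
  0.9 0 0 35 0 0 0; 0.9 0 0 34 0 0 0; 0.9 0 0 35 0 0 0; 0.9 0 0 34 0.001 0 0; 0.9 0 0 35 0 0 0.001
```

>>> servo_tool(
  deltas="0.9 0 0 35 0 0 0; 0.9 0 0 34 0 0 0; 0.9 0 0 35 0 0 0; 0.9 0 0 34 0 0 0; 0.9 0 0 0 0 0 0; 0.9 0 0 15 0 0 0; 0.9 0 0 15 0 0 0; 0.9 0 0 0 0 0 0",
)

```text
time_s: 38.3
position: [0.4214, -0.093, 0.0328]
tool_rot: [[0.154, 0.988, 0.0], [0.988, -0.154, 0.001], [0.001, 0.0, -1.0]]
ft_force: [0.7, 0.2, -0.2]
grip_width: 0.0769
gripper_force: 0.0
```

>>> servo_tool(
  deltas="0.9 0 0 0 0 0 0; 0.5 0 0 0 0 0 0; 0.5 0 0 0 0 0 0; 0.5 0 0 0 0 0 0; 0.5 0 0 0 0 0 0; 0.5 0 0 0 0 0 0",
)

```text
time_s: 38.8
position: [0.4222, -0.0942, 0.0347]
tool_rot: [[0.156, 0.988, 0.005], [0.988, -0.156, -0.001], [0.0, 0.005, -1.0]]
ft_force: [-1.5, 1.3, 9.3]
grip_width: 0.0554
gripper_force: 62.2
```

>>> servo_tool(
  deltas="0.5 0 0 -20 0 0 0; 0.5 0 0 -41 0 0 0; 0.5 0 0 -41 0 0 0; 0.5 0 0 -41 0 0 0; 0.5 0 0 -15 0 0 0; 0.5 0 0 0 0 0 0; 0.5 0 0 0 0 0 0; 0.5 0 0 0 0 0 0",
)

```text
time_s: 39.47
position: [0.4205, -0.0938, 0.1903]
tool_rot: [[0.157, 0.988, 0.001], [0.988, -0.157, 0.001], [0.001, 0.001, -1.0]]
ft_force: [-0.2, -0.4, -1.2]
grip_width: 0.0553
gripper_force: 64.3
```

```bash
python3 - <<'E'
from plan import *
a=plan([((459,-222,190),Rt(-92.3),.5)])
E
```

```text
from [420.5 -93.8 190.3]
12 -> [ 459. -222.  190.] 
  0.5 -10 5 0 -0 -0 0.121; 0.5 -9 6 0 -0 -0 0.121; 0.5 -9 7 0 -0 -0 0.121; 0.5 -8 8 0 -0 -0 0.121; 0.5 -7 9 0 -0 -0 0.121; 0.5 -5 10 0 -0 -0 0.121; 0.5 -4 10 0 -0 -0 0.121; 0.5 -3 11 0 -0 -0 0.121; 0.5 -2 11 0 -0 -0 0.121; 0.5 0 11 0 -0 -0 0.122; 0.5 1 11 0 -0.001 -0.001 0.121; 0.5 2 11 0 -0 -0 0.122
```

>>> servo_tool(
  deltas="0.5 -10 5 0 0 0 0.121; 0.5 -9 6 0 0 0 0.121; 0.5 -9 7 0 0 0 0.121; 0.5 -8 8 0 0 0 0.121; 0.5 -7 9 0 0 0 0.121; 0.5 -5 10 0 0 0 0.121; 0.5 -4 10 0 0 0 0.121; 0.5 -3 11 0 0 0 0.121",
)

```text
time_s: 40.13
position: [0.4467, -0.1798, 0.1895]
tool_rot: [[0.905, 0.426, -0.0], [0.426, -0.905, 0.003], [0.001, -0.002, -1.0]]
ft_force: [-0.2, -0.4, -0.9]
grip_width: 0.0551
gripper_force: 64.4
```

>>> servo_tool(
  deltas="0.5 -2 11 0 0 0 0.121; 0.5 0 11 0 0 0 0.122; 0.5 1 11 0 0 0 0.121; 0.5 2 11 0 0 0 0.122; 0.5 0 0 0 0 0 0; 0.5 0 0 0 0 0 0; 0.5 0 0 0 0 0 0; 0.5 0 0 0 0 0 0",
)

```text
time_s: 40.8
position: [0.4595, -0.2216, 0.1909]
tool_rot: [[0.999, -0.038, 0.002], [-0.038, -0.999, 0.001], [0.002, -0.001, -1.0]]
ft_force: [-0.3, 0.7, -0.4]
grip_width: 0.0549
gripper_force: 64.4
```

```bash
sed -i 's/t\[2\]-.072/t[2]-.03/;s/t\[2\]+.05)/t[2]+.09)/' held.py; python3 held.py
```

```text
tcp [ 0.4595 -0.2216  0.1909]
top carrier (array([ 547.2, -199.7]), array([ 46.5, 114.6]), 82.2)
scene carrier (array([ 518.9, -270.4]), array([173.3, 176.2]), 88.1)
held 516 (array([ 466.5, -220.6]), array([56.8, 39.7]), 87.9) lo/hi [[0.4499, -0.2482, 0.1635], [0.4856, -0.1951, 0.2647]]
234 261 166 206
```

>>> servo_tool(
  deltas="0.5 -3 -2 30 0 0 0; 0.5 0 0 30 0 0 0; 0.5 0 0 15 0 0 0; 0.5 0 0 0 0 0 0; 0.5 0 0 0 0 0 0; 0.5 0 0 0 0 0 0",
)

```text
time_s: 41.4
position: [0.4577, -0.2206, 0.1176]
tool_rot: [[0.999, -0.04, 0.005], [-0.04, -0.999, -0.001], [0.005, 0.001, -1.0]]
ft_force: [0.2, -0.2, -1.1]
grip_width: 0.0555
gripper_force: 64.3
```

```bash
python3 held.py
```

```text
tcp [ 0.4577 -0.2206  0.1176]
top carrier (array([ 549. , -197.1]), array([ 40.2, 113.1]), 80.8)
scene carrier (array([ 518.1, -269.8]), array([172.8, 176.8]), 87.8)
held 431 (array([ 464. , -219.3]), array([56.7, 42.4]), 86.8) lo/hi [[0.4461, -0.2474, 0.1013], [0.4843, -0.1939, 0.1914]]
238 264 185 221
```

>>> servo_tool(
  deltas="0.5 -2 -1 15 0 0 0; 0.5 0 0 10 0 0 0; 0.5 0 0 8 0 0 0; 0.5 0 0 0 0 0 0; 0.5 0 0 0 0 0 0",
)

```text
time_s: 41.92
position: [0.4554, -0.2193, 0.0837]
tool_rot: [[0.999, -0.04, 0.003], [-0.04, -0.999, -0.0], [0.003, -0.0, -1.0]]
ft_force: [0.3, -0.6, -2.2]
grip_width: 0.0556
gripper_force: 64.3
```

>>> servo_tool(
  deltas="0.5 0 0 10 0 0 0; 0.5 0 0 10 0 0 0; 0.5 0 0 0 0 0 0; 0.5 0 0 0 0 0 0",
)

```text
time_s: 42.25
position: [0.4555, -0.2193, 0.0639]
tool_rot: [[0.999, -0.04, 0.003], [-0.04, -0.999, -0.0], [0.003, -0.0, -1.0]]
ft_force: [0.4, 0.2, -1.2]
grip_width: 0.0551
gripper_force: 64.3
```

```bash
python3 held.py
```

```text
tcp [ 0.4555 -0.2193  0.0639]
top carrier (array([ 570. , -194.9]), array([30.2, 74.8]), 81.5)
scene carrier (array([ 518.6, -270.1]), array([172.5, 177.7]), 87.9)
held 290 (array([ 462.6, -219.9]), array([42.4, 55. ]), 1.9) lo/hi [[0.4439, -0.2458, 0.0577], [0.4823, -0.1932, 0.1384]]
242 265 198 230
```

Well inside and the carrier has not moved. I'll lower the rest of the way and release.

>>> servo_tool(
  deltas="0.5 0 0 10 0 0 0; 0.5 0 0 9 0 0 0; 0.5 0 0 0 0 0 0; 0.5 0 0 2 0 0 0; 0.5 0 0 0 0 0 0; 0.5 0 0 0 0 0 0",
)

```text
time_s: 42.85
position: [0.4555, -0.2192, 0.0426]
tool_rot: [[0.999, -0.04, 0.003], [-0.04, -0.999, 0.0], [0.003, -0.0, -1.0]]
ft_force: [0.3, -0.1, -0.8]
grip_width: 0.0554
gripper_force: 64.3
```

>>> servo_tool(
  deltas="0.82 0 0 0 0 0 0; 0.82 0 0 0 0 0 0; 0.82 0 0 0 0 0 0; 0.82 0 0 0 0 0 0; 0.82 0 0 -20 0 0 0; 0.82 0 0 -41 0 0 0; 0.82 0 0 -41 0 0 0; 0.82 0 0 -41 0 0 0",
)

```text
time_s: 43.52
position: [0.4545, -0.2188, 0.1872]
tool_rot: [[0.999, -0.04, 0.002], [-0.04, -0.999, 0.001], [0.002, -0.001, -1.0]]
ft_force: [0.5, -0.4, -0.5]
grip_width: 0.0702
gripper_force: 0.0
```

>>> servo_tool(
  deltas="0.4 0 0 0 0 0 0; 0.4 0 0 0 0 0 0; 0.4 0 0 0 0 0 0; 0.4 0 0 0 0 0 0",
)

```text
time_s: 43.85
position: [0.4543, -0.2187, 0.1838]
tool_rot: [[0.999, -0.041, 0.001], [-0.041, -0.999, 0.002], [0.0, -0.002, -1.0]]
ft_force: [-0.3, 0.0, 0.2]
grip_width: 0.0344
gripper_force: 0.0
```

```bash
cat > state.py <<'E'
from m import *
from plan import *
from held import carrier
p=shot("scene");W=cloud(p);M=masks(p);print(carrier(p,W,M))
for c,a,P in blobs(p,M["orange"],W,.005,.2,60): print(c,a,rect(P[(P[:,2]>.095)&(P[:,2]<.118)]),np.percentile(P,[2,98],axis=0).round(3).tolist())
hs=(W[...,2]>.118)&(W[...,2]<.14)&(W[...,0]>.4)&(W[...,0]<.63)&(W[...,1]<-.1)&(W[...,1]>-.42)&~M["orange"]&~M["blue"]
g=(p["img"].max(2).astype(int)-p["img"].min(2)<30)&hs&(p["img"].mean(2)>60)
print("handle",rect(W[g]),np.percentile(W[g],[3,97],axis=0).round(3).tolist())
E
python3 state.py; python3 -c "
from plan import *
plan([((515,-271.5,150),Rt(-2.4),.4)])"
```

```text
(array([ 518.6, -270.3]), array([173.3, 176.1]), 87.6)
[254. 213.] 237 (array([ 460.5, -217.7]), array([55.3, 45.4]), 87.1) [[0.442, -0.245, 0.092], [0.481, -0.191, 0.114]]
[218. 221.] 248 (array([ 455.8, -317.4]), array([55.4, 42.1]), 85.7) [[0.437, -0.343, 0.092], [0.477, -0.291, 0.117]]
[263. 246.] 357 (array([ 577.6, -224.8]), array([55. , 42.2]), 87.5) [[0.558, -0.252, 0.053], [0.598, -0.199, 0.115]]
[227. 256.] 392 (array([ 571.5, -319.9]), array([54. , 41.3]), 87.8) [[0.553, -0.347, 0.057], [0.593, -0.294, 0.115]]
handle (array([ 516.8, -270. ]), array([184.9, 121.5]), 88.8) [[0.505, -0.361, 0.119], [0.569, -0.179, 0.133]]
from [ 454.4 -218.7  183.8]
13 -> [ 515. -272.  150.] 
  0.4 5 4 3 -0 -0 -0.121; 0.4 4 4 3 -0 -0 -0.121; 0.4 4 5 3 -0 -0 -0.121; 0.4 3 5 2 -0 -0 -0.121; 0.4 2 6 3 -0 -0 -0.121; 0.4 2 6 2 -0 -0 -0.121; 0.4 1 6 3 -0 -0 -0.12; 0.4 0 6 2 -0 -0 -0.121; 0.4 0 6 3 -0 -0 -0.12; 0.4 -1 6 2 -0 -0.001 -0.121; 0.4 -2 6 3 -0 -0 -0.12; 0.4 -3 6 2 -0 -0.001 -0.121; 0.4 -3 5 3 -0 -0 -0.12
```

>>> servo_tool(
  deltas="0.4 5 4 3 0 0 -0.121; 0.4 4 4 3 0 0 -0.121; 0.4 4 5 3 0 0 -0.121; 0.4 3 5 2 0 0 -0.121; 0.4 2 6 3 0 0 -0.121; 0.4 2 6 2 0 0 -0.121; 0.4 1 6 3 0 0 -0.12; 0.4 0 6 2 0 0 -0.121",
  newtons=110,
)

```text
time_s: 44.57
position: [0.4915, -0.2515, 0.1628]
tool_rot: [[0.596, 0.803, 0.001], [0.803, -0.596, 0.002], [0.002, -0.001, -1.0]]
ft_force: [0.5, 0.5, -0.8]
grip_width: 0.034
gripper_force: 0.0
```

>>> servo_tool(
  deltas="0.4 0 6 3 0 0 -0.12; 0.4 -1 6 2 0 0 -0.121; 0.4 -2 6 3 0 0 -0.12; 0.4 -3 6 2 0 0 -0.121; 0.4 -3 6 3 0 0 -0.12; 0.4 0 0 0 0 0 0; 0.4 0 0 0 0 0 0; 0.4 0 0 0 0 0 0",
)

```text
time_s: 45.23
position: [0.5159, -0.2714, 0.1509]
tool_rot: [[0.046, 0.999, 0.002], [0.999, -0.046, 0.001], [0.001, 0.002, -1.0]]
ft_force: [-0.4, 0.6, -0.2]
grip_width: 0.0341
gripper_force: 0.0
```

```bash
python3 - <<'E'
from m import *
from plan import *
from held import carrier
t=np.array(env.observe()["position"]);print(t)
p=shot("scene");W=cloud(p);M=masks(p);print(carrier(p,W,M))
# fingers near z
for zl,zh in((.185,.2),(.2,.215),(.215,.24)):
    q=W[(abs(W[...,0]-t[0])<.06)&(abs(W[...,1]-t[1])<.03)&(W[...,2]>zl)&(W[...,2]<zh)]
    if len(q)>5: print(zl,len(q),np.percentile(q,[3,97],axis=0).round(4).tolist())
# dock
T=shot("top")
for n,P in(("scene",p),("top",T)):
    D=cloud(P)
    rg=(D[...,0]>.33)&(D[...,0]<.7)&(D[...,1]>.06)&(D[...,1]<.42)
    im=P["img"].astype(int)
    dark=im.max(2)<45
    plate=rg&(D[...,2]>.016)&(D[...,2]<.03)&(im.mean(2)>70)&(D[...,0]>.42)
    l=cv2.connectedComponentsWithStats(plate.astype(np.uint8),connectivity=4);k=1+np.argmax(l[2][1:,4]);pl=D[l[1]==k]
    print(n,"plate",len(pl),rect(pl))
    rim=D[rg&(D[...,2]>.0295)&(D[...,2]<.04)&dark&(D[...,0]>.41)];print("rim",len(rim),rect(rim))
    hsv=cv2.cvtColor(P["img"],cv2.COLOR_RGB2HSV)
    gr=rg&(hsv[...,0]>45)&(hsv[...,0]<80)&(hsv[...,1]>120)&(D[...,0]<.43)&(D[...,2]>.04)
    print("button",gr.sum(),np.median(D[gr],0).round(4),D[gr][:,:2].mean(0).round(4))
    wh=rg&(D[...,2]>.02)&(D[...,2]<.034)&(hsv[...,1]<40)&(im.mean(2)>150)&(D[...,0]<.45)
    print("console",rect(D[wh]))
a=plan([((516,-272,68),Rt(-2.4),.4)])
E
```

```text
[ 0.51590196 -0.27144991  0.15093415]
(array([ 518.1, -269.8]), array([172.5, 176. ]), 87.6)
0.185 22 [[0.5376, -0.2825, 0.1864], [0.5465, -0.2619, 0.1996]]
0.2 27 [[0.5382, -0.2816, 0.2006], [0.5481, -0.2638, 0.2141]]
0.215 15 [[0.5142, -0.2855, 0.2219], [0.5673, -0.2598, 0.2396]]
scene plate 2585 (array([521.4, 245.3]), array([182.5, 195.2]), 9.5)
rim 836 (array([515.3, 239. ]), array([237.4, 226.4]), 10.1)
button 45 [0.3833 0.2115 0.048 ] [0.3831 0.2124]
console (array([400.8, 217.7]), array([119.6, 225.4]), 6.6)
top plate 3877 (array([526.6, 244.8]), array([184.5, 198.4]), 10.6)
rim 1 (array([598.2, 359. ]), array([0., 0.]), 0.0)
button 0 [nan nan nan] [nan nan]
console (array([396.5, 301.1]), array([ 69.8, 135.2]), 71.1)
from [ 516.  -271.5  151.5]
3 -> [ 516. -272.   68.] 
  0.4 0 0 28 0.001 -0 -0.001; 0.4 0 0 28 0.001 -0 -0.001; 0.4 -1 0 27 0.001 -0.001 -0
  return _methods._mean(a, axis=axis, dtype=dtype,
  ret = um.true_divide(
<stdin>:23: RuntimeWarning: Mean of empty slice.
```

>>> servo_tool(
  deltas="0.4 0 0 28 0 0 0; 0.4 0 0 28 0 0 0; 0.4 -1 0 24 0 0 0; 0.4 0 0 0 0 0 0; 0.4 0 0 4 0 0 0; 0.4 0 0 0 0 0 0; 0.4 0 0 0 0 0 0",
)

```text
time_s: 45.92
position: [0.5171, -0.2732, 0.069]
tool_rot: [[0.043, 0.999, 0.005], [0.999, -0.043, -0.001], [-0.001, 0.005, -1.0]]
ft_force: [0.1, -0.7, 0.3]
grip_width: 0.0342
gripper_force: 0.0
```

>>> servo_tool(
  deltas="0 0 0 0 0 0 0; 0 0 0 0 0 0 0; 0 0 0 0 0 0 0; 0 0 0 0 0 0 0; 0 0 0 0 0 0 0",
  newtons=110,
)

```text
time_s: 46.33
position: [0.5172, -0.2731, 0.069]
tool_rot: [[0.042, 0.999, 0.005], [0.999, -0.042, -0.001], [-0.001, 0.005, -1.0]]
ft_force: [-0.2, 1.6, 6.6]
grip_width: 0.0142
gripper_force: 107.9
```

```bash
python3 - <<'E'
from m import *
a=np.radians(10.3);ux=np.array([np.cos(a),np.sin(a)]);uy=np.array([-np.sin(a),np.cos(a)])
c0=np.array([.526,.243])
for n in("scene","top"):
    P=shot(n);D=cloud(P);rel=D[...,:2]-c0;u=rel@ux;v=rel@uy;z=D[...,2]
    print(n)
    # profiles: median z along u for |v|<.06, along v for |u|<.05
    for nm,s,o in(("u",u,v),("v",v,u)):
        r=[]
        for b in np.arange(-.125,.126,.003):
            q=z[(abs(s-b)<.0015)&(abs(o)<.06)]
            q=q[q<.06] if nm else q
            r.append((int(round(b*1000)),round(float(np.median(q))*1000) if len(q)>3 else None))
        print(nm,[x for x in r if abs(x[0])>80])
E
```

```text
scene
u [(-125, 28), (-122, 28), (-119, 29), (-116, 28), (-113, 28), (-110, 28), (-107, 29), (-104, 32), (-101, 34), (-98, 34), (-95, 32), (-92, 28), (-89, 22), (-86, 22), (-83, 22), (82, 22), (85, 22), (88, 25), (91, 32), (94, 34), (97, 35), (100, 34), (103, 28), (106, 21), (109, 10), (112, 1), (115, 1), (118, 1), (121, 0), (124, 1)]
v [(-125, 1), (-122, 1), (-119, 1), (-116, 6), (-113, 18), (-110, 31), (-107, 34), (-104, 34), (-101, 33), (-98, None), (-95, 25), (-92, 23), (-89, 22), (-86, 22), (-83, 22), (82, 22), (85, 22), (88, 23), (91, 22), (94, 21), (97, 28), (100, 30), (103, 34), (106, 34), (109, 33), (112, None), (115, None), (118, None), (121, None), (124, None)]
top
u [(-125, 29), (-122, 29), (-119, 29), (-116, 30), (-113, 30), (-110, 28), (-107, 24), (-104, 30), (-101, 35), (-98, 36), (-95, 35), (-92, 24), (-89, 22), (-86, 23), (-83, 22), (82, 23), (85, 23), (88, 22), (91, 27), (94, 35), (97, 35), (100, 36), (103, 35), (106, None), (109, None), (112, None), (115, 2), (118, 2), (121, 2), (124, 2)]
v [(-125, 1), (-122, 1), (-119, 2), (-116, 3), (-113, 15), (-110, 33), (-107, 36), (-104, 35), (-101, 35), (-98, 25), (-95, 23), (-92, 23), (-89, 22), (-86, 23), (-83, 23), (82, 24), (85, 23), (88, 23), (91, 23), (94, 23), (97, 23), (100, 30), (103, 35), (106, 35), (109, 35), (112, 35), (115, None), (118, None), (121, None), (124, 2)]
```

>>> servo_tool(
  deltas="0 0 0 -8 0 0 0; 0 0 0 -10 0 0 0; 0 0 0 -15 0 0 0; 0 0 0 -20 0 0 0; 0 0 0 -22 0 0 0; 0 0 0 0 0 0 0; 0 0 0 0 0 0 0; 0 0 0 0 0 0 0",
  newtons=118,
)

```text
time_s: 47.1
position: [0.5155, -0.2722, 0.141]
tool_rot: [[0.042, 0.999, 0.001], [0.999, -0.042, 0.002], [0.002, 0.001, -1.0]]
ft_force: [0.5, 0.0, -8.9]
grip_width: 0.0141
gripper_force: 116.0
```

```bash
python3 - <<'E'
from m import *
from plan import *
s=env.observe();t=s["position"];print(t,s["ft_force"],s["wrist_torque"])
p=shot("scene");W=cloud(p);M=masks(p)
for c,a,P in blobs(p,M["blue"],W,.1,.15,100): print(c,a,rect(P),np.percentile(P,[1,99],axis=0).round(3).tolist())
for n,sgn in(("far",1),("near",-1)):
    m=M["blue"]&(W[...,2]>.1)&(W[...,2]<.2); q=W[m&(sgn*(W[...,1]+.27)>.07)&(W[...,1]>-.4)]; print(n,np.percentile(q[:,2],[50,95]).round(4))
plan([((518,-100,147),Rt(2),0),((525,240,147),Rt(10.2),0)])
E
```

```text
[ 0.51549964 -0.27218488  0.140999  ] [ 5.14122339e-01  7.40799669e-03 -8.89064040e+00] [0.00678388 0.02185221 0.06194493]
[241. 238.] 1243 (array([ 529.5, -268.7]), array([176.9, 154.8]), 85.7) [[0.474, -0.356, 0.101], [0.606, -0.183, 0.131]]
far [0.1469 0.1938]
near [0.1285 0.1663]
from [ 515.4 -272.2  140.7]
5 -> [ 518. -100.  147.] 
  0 34 -1 -1 0 -0.001 -0.015; 0 35 0 -1 0 -0 -0.016; 0 34 0 -1 0 -0.001 -0.015; 0 35 1 -2 0 -0 -0.016; 0 34 1 -1 0 -0.001 -0.015
9 -> [525. 240. 147.] 
  0 38 2 0 0 0 -0.016; 0 38 3 0 0 0 -0.016; 0 38 3 0 0 0 -0.016; 0 37 4 0 0 0 -0.016; 0 37 4 0 0 0 -0.016; 0 38 5 0 0 0 -0.016; 0 37 6 0 0 0 -0.016; 0 37 6 0 0 0 -0.016; 0 38 7 0 -0 0 -0.015
```

>>> servo_tool(
  deltas="0 10 0 -1 0 0 -0.01; 0 18 0 -1 0 0 -0.01; 0 26 0 -1 0 0 -0.011; 0 28 0 -1 0 0 -0.011; 0 28 0 -1 0 0 -0.011; 0 28 0 0 0 0 -0.01; 0 28 1 0 0 0 -0.01; 0 28 1 0 0 0 -0.01",
)

```text
time_s: 47.82
position: [0.5176, -0.0766, 0.1468]
tool_rot: [[-0.042, 0.999, 0.001], [0.999, 0.042, 0.001], [0.001, 0.001, -1.0]]
ft_force: [0.6, 0.4, -7.7]
grip_width: 0.0138
gripper_force: 116.0
```

>>> servo_tool(
  deltas="0 28 2 0 0 0 -0.01; 0 28 2 0 0 0 -0.01; 0 28 2 0 0 0 -0.011; 0 28 3 0 0 0 -0.011; 0 28 3 0 0 0 -0.011; 0 28 3 0 0 0 -0.01; 0 28 4 0 0 0 -0.01; 0 28 4 0 0 0 -0.01",
)

```text
time_s: 48.48
position: [0.523, 0.1484, 0.1469]
tool_rot: [[-0.125, 0.992, 0.001], [0.992, 0.125, 0.0], [0.0, 0.001, -1.0]]
ft_force: [0.6, 0.0, -8.0]
grip_width: 0.0135
gripper_force: 116.0
```

>>> servo_tool(
  deltas="0 28 5 0 0 0 -0.01; 0 26 5 0 0 0 -0.01; 0 20 4 0 0 0 -0.011; 0 12 2 0 0 0 -0.011; 0 8 1 0 0 0 -0.011; 0 0 0 0 0 0 0; 0 0 0 0 0 0 0; 0 0 0 0 0 0 0",
)

```text
time_s: 49.15
position: [0.5279, 0.2407, 0.1475]
tool_rot: [[-0.175, 0.985, 0.002], [0.985, 0.175, -0.0], [-0.001, 0.002, -1.0]]
ft_force: [0.5, -0.9, -8.4]
grip_width: 0.0138
gripper_force: 116.1
```

```bash
cat > dockm.py <<'E'
from m import *
from plan import *
s=env.observe();t=s["position"];print(t.round(4),s["ft_force"].round(1),s["grip_width"])
zb=t[2]-.069  # underside height
for n in("scene","top"):
    p=shot(n);W=cloud(p);M=masks(p)
    rg=(W[...,1]>.08)&(W[...,1]<.4)&(W[...,0]>.4)&(W[...,0]<.66)
    m=M["blue"]&rg&(W[...,2]>zb+.051)&(W[...,2]<zb+.0605)
    q=W[m];print(n,"carrier rim",m.sum(),rect(q),"z",np.median(q[:,2]).round(4))
    # front (+x) face: fit, near -y face
    a=np.radians(10.2);ux=np.array([np.cos(a),np.sin(a)]);uy=np.array([-np.sin(a),np.cos(a)])
    b=M["blue"]&rg&(W[...,2]>zb+.005)&(W[...,2]<zb+.065);rel=W[b][:,:2]-[.526,.243]
    print("u ext",np.percentile(rel@ux,[1,99]).round(4),"v ext",np.percentile(rel@uy,[1,99]).round(4))
    u=rel@ux;v=rel@uy;f=u>np.percentile(u,99)-.012
    if f.sum()>40: print("front face slope deg",np.degrees(np.polyfit(v[f],u[f],1)[0]).round(2),"(carrier yaw = 10.2 -slope)",np.median(u[f]).round(4))
E
python3 dockm.py; python3 -c "
from plan import *
plan([((525,240,147),Rt(10.2),0)])"
```

```text
[0.5279 0.2407 0.1475] [ 0.5 -0.9 -8.4] 0.013780703631705797
scene carrier rim 401 (array([529.9, 243.3]), array([175.2, 176.7]), 9.5) z 0.1339
u ext [-0.0786  0.0902] v ext [-0.0924  0.0845]
front face slope deg 0.63 (carrier yaw = 10.2 -slope) 0.088
top carrier rim 149 (array([592.1, 217.1]), array([54.9, 92.8]), 9.9) z 0.1355
u ext [-0.0016  0.0875] v ext [-0.084   0.0197]
front face slope deg -1.02 (carrier yaw = 10.2 -slope) 0.0821
from [528.1 240.8 147.7]
1 -> [525. 240. 147.] 
  0 0 -3 1 0.003 0 -0.003
```

>>> servo_tool(
  deltas="0 0 -3 12 0 0 0; 0 0 0 14 0 0 0; 0 0 0 8 0 0 0; 0 0 0 0 0 0 0; 0 0 0 0 0 0 0; 0 0 0 0 0 0 0",
)

```text
time_s: 49.75
position: [0.5256, 0.2412, 0.1144]
tool_rot: [[-0.175, 0.984, 0.004], [0.984, 0.175, 0.001], [-0.0, 0.004, -1.0]]
ft_force: [-0.6, -0.3, -7.8]
grip_width: 0.014
gripper_force: 116.1
```

```bash
python3 dockm.py; python3 - <<'E'
from m import *
# v/u profile at carrier wall heights in scene and top
t=env.observe()["position"];zb=t[2]-.069
a=np.radians(10.2);ux=np.array([np.cos(a),np.sin(a)]);uy=np.array([-np.sin(a),np.cos(a)])
for n in("scene","top"):
    p=shot(n);W=cloud(p);b=masks(p)["blue"]&(W[...,1]>.08)&(W[...,1]<.4)&(W[...,0]>.4)&(W[...,0]<.66)
    for lo,hi in((.005,.025),(.025,.045),(.05,.062)):
        q=W[b&(W[...,2]>zb+lo)&(W[...,2]<zb+hi)];r=q[:,:2]-[.526,.243];u=r@ux;v=r@uy
        f=u>.06;g=v<-.06
        if f.sum()>15: print(n,lo,"front u med/99",np.median(u[f]).round(4),np.percentile(u[f],[95,99]).round(4),"side v 1,5",np.percentile(v,[1,5]).round(4),"v95,99",np.percentile(v,[95,99]).round(4),len(q))
p=shot("scene");save(p,"dk.png",(320,90,480,250),3.7)
E
```

```text
[0.5256 0.2412 0.1144] [-0.6 -0.3 -7.8] 0.014040909190420243
scene carrier rim 393 (array([528.7, 241.1]), array([173.2, 183.6]), 9.3) z 0.101
u ext [-0.082   0.0883] v ext [-0.0907  0.0854]
front face slope deg 0.5 (carrier yaw = 10.2 -slope) 0.086
top carrier rim 114 (array([590. , 215.5]), array([54.1, 91.2]), 11.4) z 0.1024
u ext [-0.0026  0.0846] v ext [-0.0832  0.0149]
scene 0.005 front u med/99 0.0859 [0.0876 0.0883] side v 1,5 [-0.0921 -0.0894] v95,99 [0.0808 0.0844] 472
scene 0.025 front u med/99 0.0859 [0.0878 0.0884] side v 1,5 [-0.0866 -0.0857] v95,99 [0.0813 0.0844] 409
scene 0.05 front u med/99 0.0831 [0.0873 0.0881] side v 1,5 [-0.0861 -0.0849] v95,99 [0.0825 0.0876] 411
top 0.05 front u med/99 0.0752 [0.0844 0.0853] side v 1,5 [-0.0824 -0.0809] v95,99 [0.0061 0.0067] 116
```

View pics/dk.png

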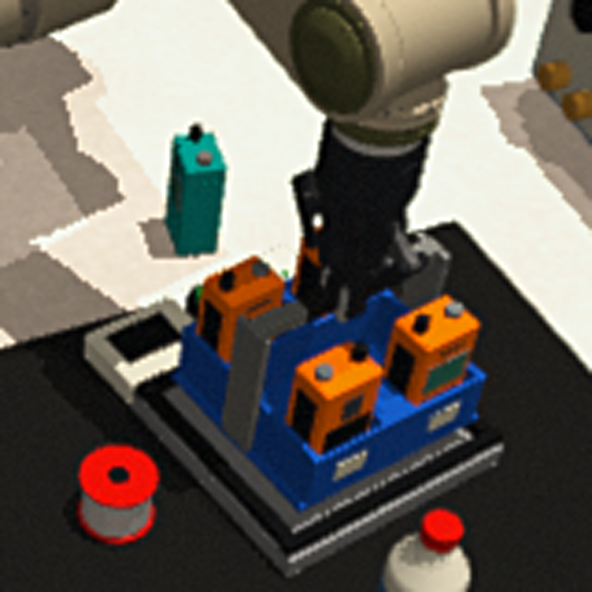

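All four handsets ride in the carrier, which hangs level and centred over the dock, with its front edge at (390,480) in the crop inside the rim. I'll lower it.

>>> servo_tool(
  deltas="0 0 0 7 0 0 -0.005; 0 0 0 6 0 0 0; 0 0 0 4 0 0 0; 0 0 0 0 0 0 0; 0 0 0 0 0 0 0",
)

```text
time_s: 50.42
position: [0.5249, 0.2413, 0.0962]
tool_rot: [[-0.181, 0.984, 0.002], [0.984, 0.181, 0.0], [-0.0, 0.002, -1.0]]
ft_force: [1.1, -0.2, -8.2]
grip_width: 0.0137
gripper_force: 116.1
```

>>> servo_tool(
  deltas="0 0 0 3 0 0 0; 0 0 0 2 0 0 0; 0 0 0 0 0 0 0; 0 0 0 0 0 0 0",
)

```text
time_s: 50.75
position: [0.5251, 0.2413, 0.0916]
tool_rot: [[-0.181, 0.984, 0.003], [0.984, 0.181, 0.0], [-0.0, 0.003, -1.0]]
ft_force: [0.2, -0.7, -8.2]
grip_width: 0.0139
gripper_force: 116.0
```

>>> servo_tool(
  deltas="0 0 0 2 0 0 0; 0 0 0 0 0 0 0; 0 0 0 0 0 0 0",
)

```text
time_s: 51.0
position: [0.5255, 0.2414, 0.091]
tool_rot: [[-0.181, 0.984, 0.005], [0.984, 0.181, 0.001], [-0.0, 0.005, -1.0]]
ft_force: [-5.0, -1.1, 5.5]
grip_width: 0.0137
gripper_force: 117.9
```

```bash
python3 dockm.py
```

```text
[0.5255 0.2414 0.091 ] [-5.  -1.1  5.5] 0.013701171301294201
scene carrier rim 361 (array([527.7, 245.4]), array([171.9, 178.8]), 9.7) z 0.0774
u ext [-0.0813  0.0879] v ext [-0.0911  0.0863]
front face slope deg 0.37 (carrier yaw = 10.2 -slope) 0.0858
top carrier rim 85 (array([590.2, 214.9]), array([50.9, 89.4]), 13.3) z 0.0793
u ext [0.0024 0.0846] v ext [-0.0825  0.0078]
```

>>> servo_tool(
  deltas="0.2 0 0 0 0 0 0; 0.4 0 0 0 0 0 0; 0.4 0 0 0 0 0 0; 0.4 0 0 0 0 0 0; 0.4 0 0 0 0 0 0; 0.4 0 0 -15 0 0 0; 0.4 0 0 -35 0 0 0; 0.4 0 0 -40 0 0 0",
)

```text
time_s: 51.77
position: [0.5239, 0.241, 0.179]
tool_rot: [[-0.181, 0.984, -0.002], [0.984, 0.181, -0.001], [-0.0, -0.002, -1.0]]
ft_force: [0.1, 0.3, -0.5]
grip_width: 0.0342
gripper_force: 0.0
```

>>> servo_tool(
  deltas="0 0 0 -30 0 0 0; 0 0 0 0 0 0 0; 0 0 0 0 0 0 0; 0 0 0 0 0 0 0",
)

```text
time_s: 52.1
position: [0.5244, 0.2412, 0.2086]
tool_rot: [[-0.181, 0.984, 0.001], [0.984, 0.181, -0.0], [-0.0, 0.001, -1.0]]
ft_force: [1.2, -0.4, 0.0]
grip_width: 0.0003
gripper_force: 0.0
```

```bash
python3 - <<'E'
from m import *
from plan import *
a=np.radians(10.2);ux=np.array([np.cos(a),np.sin(a)]);uy=np.array([-np.sin(a),np.cos(a)])
s=env.observe();print(s["position"],s["grip_width"])
for n in("scene","top"):
    p=shot(n);W=cloud(p);M=masks(p)
    b=M["blue"]&(W[...,1]>.08)&(W[...,1]<.4)&(W[...,0]>.4)&(W[...,0]<.66)
    q=W[b&(W[...,2]>.0735)&(W[...,2]<.083)];r=q[:,:2]-[.526,.243]
    print(n,"rim z",np.median(q[:,2]),rect(q),"u",np.percentile(r@ux,[1,99]).round(4),"v",np.percentile(r@uy,[1,99]).round(4))
    for c,k,P in blobs(p,M["orange"],W,.06,.2,40): print(c,k,P[:,2].max().round(3))
    print("start_top",[(ray(p,x["uv"],.05)[:2].round(4).tolist(),round(x["conf"],2)) for x in env.spot_point("start_top",p)])
    hsv=cv2.cvtColor(p["img"],cv2.COLOR_RGB2HSV)
    g=(hsv[...,0]>45)&(hsv[...,0]<80)&(hsv[...,1]>110)&(W[...,0]<.43)&(W[...,0]>.33)&(W[...,1]>.17)&(W[...,1]<.26)
    if g.sum()>4: print("button",g.sum(),rect(W[g]),np.percentile(W[g][:,2],[10,50,90,98]).round(4))
pos=np.array([.526,.243])-.150*ux;print("model button",pos.round(4))
E
```

```text
[0.52437637 0.24116951 0.20862434] 0.00033436567648951695
scene rim z 0.07742653408728029 (array([528.6, 244.8]), array([172.3, 176.1]), 10.1) u [-0.0816  0.0878] v [-0.0861  0.0864]
[411. 163.] 217 0.146
[384. 176.] 237 0.151
[435. 187.] 306 0.145
[409. 200.] 315 0.147
start_top [([0.3759, 0.2201], 0.4)]
button 22 (array([374. , 211.4]), array([15.3, 22.3]), 10.1) [0.0423 0.0486 0.0514 0.0517]
top rim z 0.07910790232841197 (array([538.3, 211.1]), array([168.9, 111.7]), 16.0) u [-0.0808  0.0855] v [-0.0818  0.0258]
[229. 163.] 294 0.149
start_top [([0.374, 0.2201], 0.4)]
button 48 (array([377. , 215.1]), array([19.2, 19. ]), 73.5) [0.0496 0.051  0.0532 0.055 ]
model button [0.3784 0.2164]
```

```bash
python3 -c "
from plan import *
R=Rt(10.4)
plan([((376.5,214.5,190),R,0),((376.5,214.5,30),R,0)])"
```

```text
from [524.4 241.2 208.4]
4 -> [376. 214. 190.] 
  0 0 -38 5 0 0 0; 0 0 -37 4 0 0 0; 0 0 -38 5 0 0 0; 0 1 -37 4 0 0 0
4 -> [376. 214.  30.] 
  0 0 0 40 0 0 0; 0 0 0 40 0 0 0; 0 0 0 40 0 0 0; 0 0 0 40 0 0 0
```

>>> servo_tool(
  deltas="0 0 -38 5 0 0 0; 0 0 -37 4 0 0 0; 0 0 -38 5 0 0 0; 0 1 -37 4 0 0 0; 0 0 0 0 0 0 0; 0 0 0 0 0 0 0; 0 0 0 0 0 0 0",
)

```text
time_s: 52.88
position: [0.3777, 0.2153, 0.1913]
tool_rot: [[-0.181, 0.984, 0.004], [0.984, 0.181, 0.0], [-0.0, 0.004, -1.0]]
ft_force: [0.6, 0.4, -0.2]
grip_width: 0.0
gripper_force: 0.0
```

>>> servo_tool(
  deltas="0 0 0 40 0 0 0; 0 0 0 40 0 0 0; 0 0 0 40 0 0 0; 0 0 0 35 0 0 0; 0 0 0 0 0 0 0; 0 0 0 0 0 0 0; 0 0 0 0 0 0 0; 0 0 0 0 0 0 0",
)

```text
time_s: 53.55
position: [0.3793, 0.2156, 0.0381]
tool_rot: [[-0.181, 0.984, 0.007], [0.984, 0.181, 0.001], [0.0, 0.007, -1.0]]
ft_force: [0.4, 0.5, 0.7]
grip_width: -0.0002
gripper_force: 0.0
```

```bash
python3 - <<'E'
from m import *
t=env.observe()["position"];print(t)
for n in("scene","top"):
    p=shot(n);W=cloud(p)
    q=W[(abs(W[...,0]-t[0])<.03)&(abs(W[...,1]-t[1])<.03)&(W[...,2]>.062)&(W[...,2]<.1)]
    print(n,len(q))
    if len(q)>5: print(np.sort(q[:,2])[:8].round(4),np.percentile(q,[3,97],axis=0).round(4).tolist())
E
```

```text
[0.37929046 0.21562264 0.03813036]
scene 47
[0.078  0.0789 0.0791 0.0799 0.0812 0.0816 0.0823 0.0824] [[0.3693, 0.2027, 0.0789], [0.3941, 0.2231, 0.0993]]
top 0
```

>>> servo_tool(
  deltas="0 0 -2 10 0 0 0; 0 0 0 8 0 0 0; 0 0 0 0 0 0 0; 0 0 0 2 0 0 0; 0 0 0 0 0 0 0; 0 0 0 0 0 0 0",
)

```text
time_s: 54.15
position: [0.3759, 0.2149, 0.0165]
tool_rot: [[-0.181, 0.984, 0.003], [0.984, 0.181, 0.0], [-0.0, 0.003, -1.0]]
ft_force: [0.4, 0.5, -0.4]
grip_width: -0.0001
gripper_force: 0.0
```

>>> servo_tool(
  deltas="0 0 0 2 0 0 0; 0 0 0 0 0 0 0; 0 0 0 2 0 0 0; 0 0 0 0 0 0 0; 0 0 0 0 0 0 0",
)

```text
time_s: 54.57
position: [0.3759, 0.2149, 0.0123]
tool_rot: [[-0.181, 0.984, 0.003], [0.984, 0.181, 0.0], [-0.0, 0.003, -1.0]]
ft_force: [0.6, 0.2, 2.1]
grip_width: -0.0
gripper_force: 1.1
```

>>> servo_tool(
  deltas="0 0 0 2 0 0 0; 0 0 0 0 0 0 0; 0 0 0 0 0 0 0",
)

```text
time_s: 54.82
position: [0.3759, 0.2149, 0.0102]
tool_rot: [[-0.181, 0.984, 0.003], [0.984, 0.181, 0.0], [-0.0, 0.003, -1.0]]
ft_force: [1.5, 1.1, 3.0]
grip_width: -0.0002
gripper_force: 1.6
```

Spring contact. I'll push on to the stop.

>>> servo_tool(
  deltas="0 0 0 2 0 0 0; 0 0 0 0 0 0 0; 0 0 0 0 0 0 0",
)

```text
time_s: 55.07
position: [0.376, 0.2149, 0.0087]
tool_rot: [[-0.181, 0.984, 0.004], [0.984, 0.181, 0.001], [-0.0, 0.004, -1.0]]
ft_force: [-1.1, -0.1, 11.4]
grip_width: -0.0001
gripper_force: 5.6
```

>>> servo_tool(
  deltas="0 0 0 2 0 0 0; 0 0 0 0 0 0 0; 0 0 0 0 0 0 0",
)

```text
time_s: 55.32
position: [0.3762, 0.215, 0.0082]
tool_rot: [[-0.181, 0.983, 0.005], [0.983, 0.181, 0.001], [-0.0, 0.005, -1.0]]
ft_force: [-6.0, -2.9, 36.4]
grip_width: 0.0001
gripper_force: 18.0
```

>>> servo_tool(
  deltas="0 0 0 1 0 0 0; 0 0 0 0 0 0 0; 0 0 0 0 0 0 0",
)

```text
time_s: 55.57
position: [0.3763, 0.215, 0.0079]
tool_rot: [[-0.181, 0.983, 0.006], [0.983, 0.181, 0.001], [-0.0, 0.006, -1.0]]
ft_force: [-9.7, -3.4, 48.5]
grip_width: 0.0001
gripper_force: 24.1
```

>>> servo_tool(
  deltas="0 0 0 -10 0 0 0; 0 0 0 -40 0 0 0; 0 0 0 -41 0 0 0; 0 0 0 -41 0 0 0; 0 0 0 -41 0 0 0; 0 0 0 0 0 0 0; 0 0 0 0 0 0 0; 0 0 0 0 0 0 0",
)

```text
time_s: 56.23
position: [0.3744, 0.2146, 0.1773]
tool_rot: [[-0.181, 0.984, 0.001], [0.984, 0.181, -0.0], [-0.0, 0.001, -1.0]]
ft_force: [0.1, -0.2, 0.3]
grip_width: -0.0
gripper_force: 0.0
```

```bash
python3 - <<'E'
from m import *
p=shot("scene");W=cloud(p);M=masks(p)
b=M["blue"]&(W[...,1]>.08)&(W[...,1]<.4)&(W[...,0]>.4)&(W[...,0]<.66)&(W[...,2]>.0735)&(W[...,2]<.083)
print(np.median(W[b][:,2]),rect(W[b]))
for c,k,P in blobs(p,M["orange"],W,.06,.2,40): print(c,k,P[:,2].max().round(3))
s=env.observe();print(s["time_s"],s["position"],s["ft_force"])
E
```

```text
0.07733111520844993 (array([529.3, 244.5]), array([171.6, 175.4]), 10.2)
[411. 163.] 222 0.148
[384. 176.] 250 0.148
[435. 187.] 298 0.145
[410. 200.] 318 0.145
56.2833 [0.37426493 0.21453787 0.17679075] [ 0.50372042 -0.67659226 -1.31521293]
```

```bash
python3 -c "
from rig import env
print(env.close_job())"
```

```text
the job is handed in; nothing more can be done
None
```

All four handsets (d included) stand upright in their own pockets, the loaded carrier is seated inside the dock rim, the start button was then pressed to its stop, and the job is handed in at about 56 s; one doubt is that the closed fingertips pushed the button with up to 48.5 N, over the 40 N limit if that limit counts the fingers.

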